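Hang the spark guard on its post and swing it in front of the vise

ROBOT

A 6-joint arm with a two-finger parallel gripper is mounted at the origin on the work surface. World frame = base frame: x ahead of the robot, y to its left, z up, the work surface at z = 0. Lengths are in m, angles in rad, forces in N, time in s.
With the tool pointing down it reaches from about 0.35 to 0.775 m from the base axis. Payload 5.5 kg.
Tool frame: the origin (TCP) lies at the very end of the fingers, on their centre line; the grasp point (between the pads) lies 19 mm behind it (env.grip_depth is the distance from the TCP to the grasp point, in m); z points along the fingers, y is the direction in which the jaws open and shut (so a half turn about z gives the same grasp; the last joint's range is limited). The gripper opens to 85 mm and grips with 20 to 120 N. Pads are 22 mm wide; open, the fingers measure 114 mm over their backs; the gripper's body (76 mm by 85 mm) begins 54 mm behind the grasp point. The pads swing forward as they close: fully open they stand 13 mm farther back than shut.
Start: joints at [1.005, 0.313, 0.046, 1.304, 0, 1.431], TCP at [0.238, 0.524, 0.231] pointing down, gripper open.
Joint ranges: [-2.76, 2.76], [-0.86, 1.69], [-1.03, 1.26], [-2.2, 2.34], [-1.47, 1.5], [-3.14, 3.14]. Speed limits (rad/s): [2.57, 2.57, 3.14, 3.14, 3.14, 3.14].

INTERFACE

Orientations are given as a unit quaternion [w, x, y, z].
In Python, from workcell import env gives the robot as it stands.
- The arm moves only by the tool step_arm, never from a script. Its argument "series" is a list of rows, each a list of 3 entries, a list of its own where there are three numbers: the shift along the world's x, y, z in cm, then the turn about the world's z in rad, then the closure in counts, from 0 (fully open) to 255 (shut). A call has 1 to 5 rows; each row is the pose to reach, as a shift and turn from the pose measured when the call began; what a row does not reach only later rows make up. A row lasts 1/8 s, in which the tool goes at most 62.5 mm and 10.7 degrees, less where a joint would pass 70% of its speed; a pose out of reach is approached as far as the arm can. A call with a gripper value outside its range is refused whole. The fingers move at their own pace and stop on an object; "newtons" is the grip in N (left out, the last holds). Time passes only in rows, so rows that repeat a pose let the fingers close. It gives the time, the measured TCP pose, the force and the opening at its end, in the units of the state.
- env.get_state(): the state, without advancing time (a new reading comes with each control period).
- env.read_camera(name): name is "scene" or "top" or "wrist"; returns a dict with "frame" (420x560x3 uint8, red, green, blue), "vertical_fov" (degrees; the focal length in pixels is half the picture's height over the tangent of half this angle, whatever the lens; pixels are square), "cx", "cy" (the principal point, pixels), "dist_coeffs" ([k1, k2, p1, p2, k3] as OpenCV has them; the pictures are not rectified), "camera_from_world" (4x4, takes a point from world to camera coordinates). Camera axes: x right, y down, z forward; pixel columns grow to the right and rows downward; lengths in m; the calibration is good to about 2 mm. A picture is of the moment at which its call begins. There is no depth.
- env.hand_in(): hands the job in, once; it reports no verdict.
The state is a dict: "clock": time; "joint_pos": joint angles; "qvel": joint speeds; "tau": joint torques, N m; "tcp_pos": TCP position; "orientation": TCP orientation; "wrist_force": force on the tool from outside, world axes, zero at the start; "ft_torque": the same for the moment, N m; "finger_gap": finger opening in m.
Only numpy, scipy, OpenCV 4.12 (cv2) and the standard library are available. Lean on these libraries where they do the work, as an engineer would, in place of code of your own. Each camera call takes 0.05 s, during which the arm holds its last target.

TASK

Take the see-through spark guard out of its wooden rack and hang it on the post beside the bench vise: lower it gently so that both hinge eyes drop fully over the two upright pins at once, with the guard swung out clear of the keeper. Then swing it shut across the vise until its lug rests against the keeper, under the keeper's little roof, and leave it there. Leave the bin, the wrench and the collar where they are.

Things in the scene. Friction and masses are not known exactly. Their poses are not given: they have to be found in the camera images.
- station: Fixed plate 210 x 330 x 10 mm with a dark bench vise (147 mm tall, lying between x = -105 and 4 mm of this frame), the hinge post and the keeper. Origin on the bench, under the plate. The pins stand at x 65, y -100 mm; the shut guard runs from them along +y, past the vise. It opens by swinging its free end out to +x (clockwise from above).
- pin_low (a point): Lower hinge pin: point on the pin's axis at the foot of the pin, on the flat bracket top that the lower eye rests on (50 mm above the bench). Pin 10 mm diameter, 25 mm tall above this point, pointed over its last 9 mm. Axes as the station. The bracket (10 mm thick, 24 mm wide) comes from a 24 mm square post, 175 mm tall, 45 mm to the station's -y.
- pin_high (a point): Upper hinge pin, same size and straight above the lower one: foot of the pin, 110 mm above pin_low. Its bracket hangs over the lower pin, so the lower eye can only come in from the side, between the lower pin's tip and the underside of this bracket (guard 26 to 75 mm above its seated height), before being lowered.
- keeper (a point): Where the lug's centre lies with the guard shut: 90 mm above the bench, 194 mm along the station's +y from the pins. A pillar on its -x side stops the lug. A flat roof, underside 20 mm above this point, reaches 27 mm from it to the station's +x, so the guard cannot be lowered onto its pins less than about 0.25 rad from shut.
- guard: Loose spark guard, 0.4 kg: upright clear panel in an aluminium frame, 158 long, 160 high, 8 mm thick. Origin = eye_low; x runs from the hinge eyes to the free edge, z up. The panel spans x 20 to 178 mm, z -25 to 135. Starts standing in the rack. On its pins it has 2 mm play all round, its free end sags a few mm, and it swings with light friction, staying where left.
- tab (a point): Centre of the black grip tab on the guard's top edge, over its centre of mass: 44 mm long (guard's x), 12 mm thick (y), 40 mm high; top 20 mm above this point, panel's top edge 20 mm below it. 98 mm along x from the eyes' axis, 155 mm above eye_low. Axes as the guard.
- eye_low (a point): Lower hinge eye of the guard: centre of the eye's bore at its underside. Eye 22 mm outside, 14 mm bore, 22 mm high. Axes as the guard.
- eye_high (a point): Upper hinge eye, same size, 110 mm above eye_low: centre of the bore at its underside.
- lug (a point): Centre of the lug that sticks out of the guard's free edge: 36 x 12 x 20 mm, 194 mm along x from the eyes' axis, 40 mm above eye_low. Axes as the guard.
- rack: Fixed plywood rack, 140 x 90 mm foot 12 mm thick with two walls 110 mm long, 50 mm high above the foot, leaving a slot 11 mm wide along its x for the guard. Origin: underside, on the bench. Lifting the guard 60 mm frees it.
- bin: Grey open bin, 160 x 110 x 60 mm, bystander. Origin: centre of its underside.
- wrench: Steel wrench 170 mm long lying flat, bystander.
- collar: Dark steel collar, 44 mm across, 35 mm high, bystander. Origin: centre of its underside.

How it is judged:
By the outcome, as a careful person would: the job done as asked, in the order asked, and still so for the second after the job is handed in, with the robot touching nothing.
It also fails if it takes over 64 s, if anything falls off the work surface, if the arm or the gripper's body presses on something with over 40 N, if the wrist force passes 120 N, or if a joint passes its speed limit or range.

## Working session

There is one attempt and no reset: what is moved stays moved. The work goes in short steps, Python scripts to look and compute and a tool call to move; the robot and the scene stay as the last step left them, time stands still between calls to the robot, and variables do not carry over. Pictures are saved under pics/ and viewed, and the job is handed in when it is done.

Besides the shell and the picture viewer there is one more tool, called after "Emit:" as name(argument=value, ...) on one line, values as JSON. step_arm: Moves the arm, as the interface text tells. Its arguments: {"type":"object","properties":{"series":{"type":"array"},"newtons":{"type":"number"}},"required":["series"]}

```bash
ls; mkdir -p pics; python3 - <<'E'
from workcell import env
import cv2,pickle,numpy as np
d={}
for n in ("scene","top","wrist"):
    c=env.read_camera(n); d[n]=c
    cv2.imwrite(f"pics/{n}0.png",c["frame"][:,:,::-1])
    print(n,c["vertical_fov"],c["cx"],c["cy"],c["dist_coeffs"]);print(np.round(c["camera_from_world"],3))
pickle.dump(d,open("cam0.pkl","wb"))
print(env.get_state(),env.grip_depth)
E
```

```text
pics
scene 54.39186541269745 278.5185264773008 199.62891541648852 [-0.07095985  0.          0.          0.          0.        ]
[[-0.771  0.636  0.022  0.435]
 [ 0.331  0.43  -0.84  -0.047]
 [-0.544 -0.641 -0.542  1.415]
 [ 0.     0.     0.     1.   ]]
top 49.466772898692824 281.160098753919 205.9224383503601 [0.0172804 0.        0.        0.        0.       ]
[[-0.008 -1.    -0.025  0.024]
 [-0.99   0.012 -0.142  0.54 ]
 [ 0.142  0.023 -0.99   1.296]
 [ 0.     0.     0.     1.   ]]
wrist 59.60382502154049 276.87058947079356 212.32362805084915 [-0.09894412  0.          0.          0.          0.        ]
[[ 0.414  0.91  -0.002 -0.574]
 [ 0.873 -0.396  0.285 -0.038]
 [ 0.259 -0.119 -0.959  0.38 ]
 [ 0.     0.     0.     1.   ]]
{'clock': 0.15, 'joint_pos': array([ 1.00538944e+00,  3.13847117e-01,  4.53009318e-02,  1.30362652e+00,
       -6.39054111e-06,  1.43119810e+00]), 'qvel': array([-9.85306555e-05, -3.01290838e-03,  4.40894400e-03,  9.82808595e-04,
        6.19454053e-04, -7.42668771e-04]), 'tau': array([ 7.30588072e-04, -4.81067598e+01,  2.98814392e+01,  1.39118149e-02,
       -1.14986042e-04, -1.99966209e-06]), 'tcp_pos': array([0.23732043, 0.52334029, 0.23062774]), 'orientation': array([-2.34596659e-04,  2.11299489e-01,  9.77421123e-01, -6.46976223e-04]), 'wrist_force': array([0.00608184, 0.25125441, 0.11941493]), 'ft_torque': array([-0.02390959,  0.04828738,  0.03475396]), 'finger_gap': 0.0854405174932967} 0.0187
```

View pics/scene0.png

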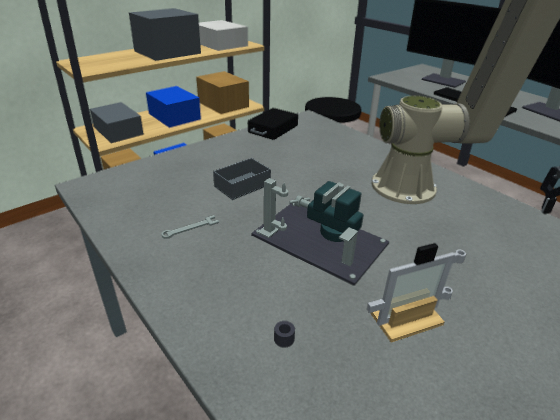

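View pics/top0.png

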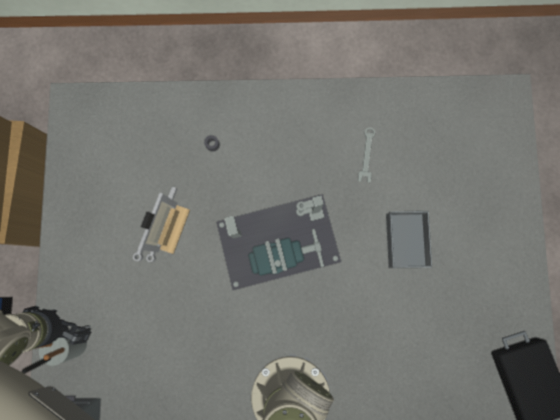

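View pics/wrist0.png

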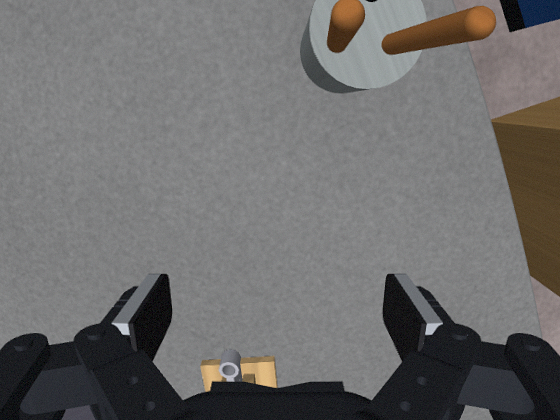

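```bash
cat > h.py <<'E'
import cv2,numpy as np
from workcell import env
def K(c):
    f=210/np.tan(np.radians(c["vertical_fov"])/2)
    return np.array([[f,0,c["cx"]],[0,f,c["cy"]],[0,0,1]])
def ray(c,uv):
    p=cv2.undistortPoints(np.array([[uv]],float),K(c),np.array(c["dist_coeffs"]))[0,0]
    T=c["camera_from_world"];R=T[:3,:3];o=-R.T@T[:3,3]
    d=R.T@np.array([p[0],p[1],1]);return o,d/np.linalg.norm(d)
def onz(c,uv,z):
    o,d=ray(c,uv);return o+d*(z-o[2])/d[2]
def tri(*obs):
    A=np.zeros((3,3));b=np.zeros(3);R=[]
    for c,uv in obs:
        o,d=ray(c,uv);P=np.eye(3)-np.outer(d,d);A+=P;b+=P@o;R.append((o,d))
    x=np.linalg.solve(A,b)
    return x,[np.linalg.norm(np.cross(x-o,d))*1000 for o,d in R]
def proj(c,X):
    T=c["camera_from_world"];r,_=cv2.Rodrigues(T[:3,:3])
    return cv2.projectPoints(np.array(X,float).reshape(-1,3),r,T[:3,3],K(c),np.array(c["dist_coeffs"]))[0][:,0]
def crop(f,x0,y0,x1,y1,s,name):
    cv2.imwrite(name,cv2.resize(f[y0:y1,x0:x1,::-1],None,fx=s,fy=s,interpolation=cv2.INTER_CUBIC))
E
python3 - <<'E'
from h import *
import pickle
d=pickle.load(open("cam0.pkl","rb"))
crop(d["top"]["frame"],120,175,200,275,6,"pics/t1.png")
crop(d["top"]["frame"],210,185,350,295,5,"pics/t2.png")
crop(d["scene"]["frame"],355,235,475,345,5,"pics/s1.png")
crop(d["scene"]["frame"],245,170,395,285,5,"pics/s2.png")
E
```

```text
(no output)
```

View pics/t1.png

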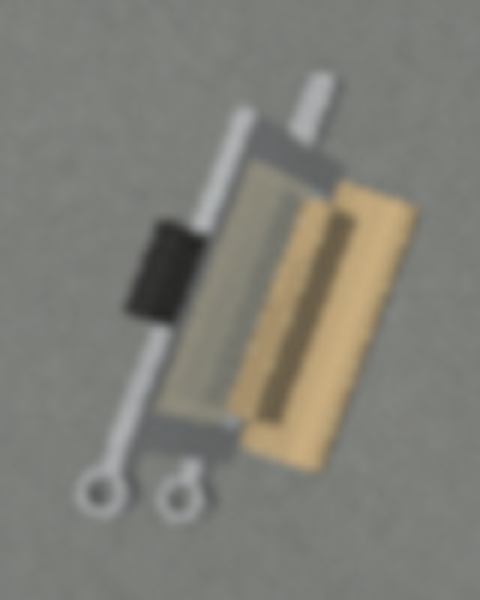

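View pics/t2.png

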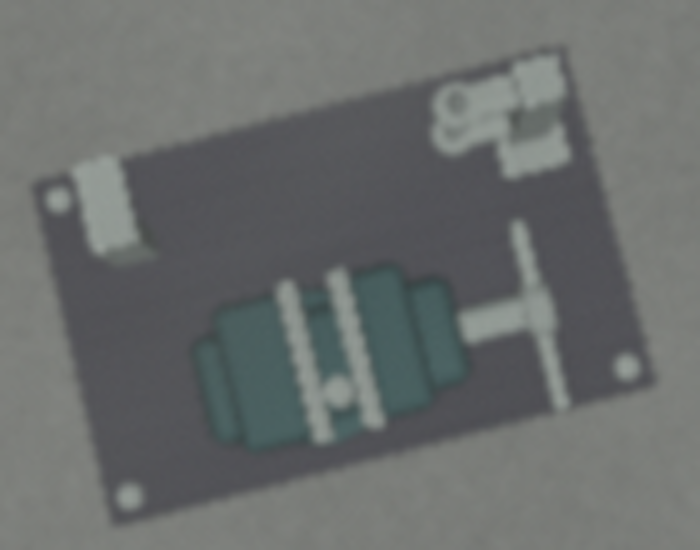

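View pics/s1.png

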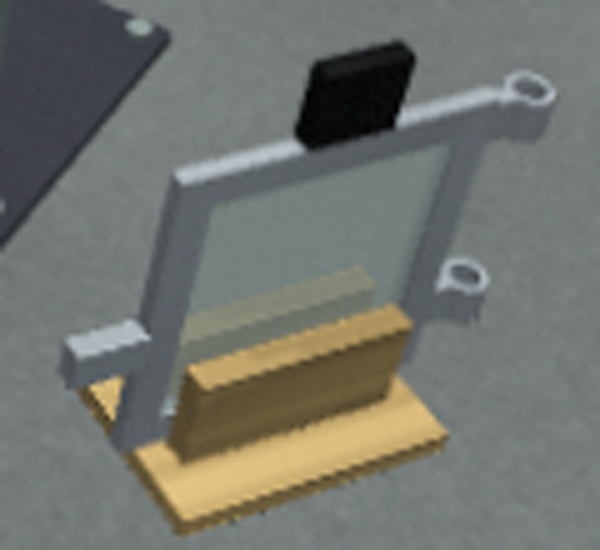

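View pics/s2.png

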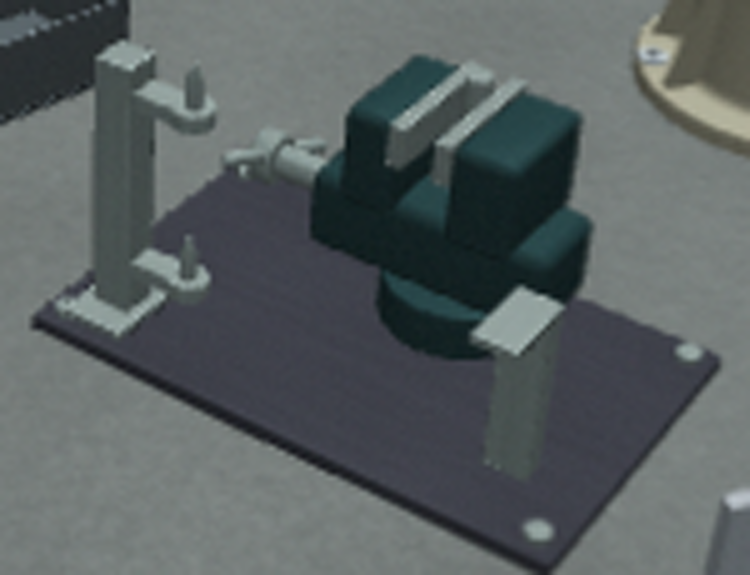

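```bash
python3 - <<'E'
from h import *
import pickle
d=pickle.load(open("cam0.pkl","rb"))
T,S=d["top"],d["scene"]
t1=lambda u,v:((u+.5)/6-.5+120,(v+.5)/6-.5+175)
t2=lambda u,v:((u+.5)/5-.5+210,(v+.5)/5-.5+185)
s1=lambda u,v:((u+.5)/5-.5+355,(v+.5)/5-.5+235)
s2=lambda u,v:((u+.5)/5-.5+245,(v+.5)/5-.5+170)
r=lambda x:np.round(np.array(x)*1000,1)
for n,a,b in [("eyehi_top",t1(101,491),s1(530,89)),("eyelo_top",t1(180,498),s1(466,276)),("pinhi_tip",t2(457,100),s2(195,68)),("post",t2(538,80),s2(126,56)),
   ("tabtop",t1(163,270),s1(362,62)),("lugtop",t1(316,107),s1(105,345))]:
    x,e=tri((T,a),(S,b));print(n,r(x),np.round(e,1))
print("top-only eyehi z169",r(onz(T,t1(101,491),.169)),"lo z59",r(onz(T,t1(180,498),.059)))
cs=[(35,185),(565,45),(655,383),(113,525)]
C=[onz(T,t2(*c),.010) for c in cs];print(r(C))
cs2=[(720,362),(548,572),(35,322)]
print(r([onz(S,s2(*c),.010) for c in cs2]))
e=[C[0]-C[1],C[3]-C[2]];print([np.linalg.norm(v) for v in e],[np.arctan2(v[1],v[0])-np.pi/2 for v in e])
e=[C[0]-C[3],C[1]-C[2]];print([np.linalg.norm(v) for v in e],[np.arctan2(v[1],v[0]) for v in e])
print("pinhi top z.185",r(onz(T,t2(457,100),.185)),r(onz(S,s2(195,68),.185)),"pinlo scene",r(onz(S,s2(187,238),.075)))
E
```

```text
eyehi_top [392.6 395.5 167.3] [0.3 0.3]
eyelo_top [392.7 395.8  56.6] [0.6 0.6]
pinhi_tip [522.5 -36.7 181.7] [0.3 0.3]
post [533.8 -79.6 173.1] [0.3 0.3]
tabtop [484.2 360.2 206.4] [1.4 1.4]
lugtop [576.4 329.3  81.2] [0.8 0.8]
top-only eyehi z169 [392.7 394.7 169. ] lo z59 [392.9 394.5  59. ]
[[ 499.4  212.2   10. ]
 [ 580.3 -105.5   10. ]
 [ 378.8 -153.9   10. ]
 [ 299.2  164.    10. ]]
[[305.2 169.1  10. ]
 [505.6 219.4  10. ]
 [584.3 -95.4  10. ]]
[np.float64(0.32791481694665847), np.float64(0.3277293544464197)] [np.float64(0.2492748960883695), np.float64(0.24526822518483882)]
[np.float64(0.20590847373512017), np.float64(0.20722395905128108)] [np.float64(0.23639010536146415), np.float64(0.23556414422095637)]
pinhi top z.185 [522.2 -36.9 185. ] [526.  -32.2 185. ] pinlo scene [524.  -36.4  75. ]
```

Emit:
step_arm(series=[[[6,-4,1],0.03,0],[[12,-8,2],0.06,0],[[18,-12,2],0.08,0],[[24.7,-16.2,2],0.08,0],[[24.7,-16.2,2],0.08,0]], newtons=40)

```text
clock: 0.78
tcp_pos: [0.4862, 0.3595, 0.2503]
orientation: [-0.0, 0.173, 0.985, -0.001]
wrist_force: [-0.4, 1.2, -0.1]
finger_gap: 0.0857
```

```bash
python3 - <<'E'
from h import *
c=env.read_camera("wrist");cv2.imwrite("pics/w1.png",c["frame"][:,:,::-1])
s=env.get_state();print(s["tcp_pos"],s["orientation"])
for n,x in [("tabtop",[.4847,.3614,.212]),("eyehi",[.3927,.3951,.169])]:print(n,proj(c,x))
E
```

```text
[0.49071918 0.35673701 0.24974098] [ 0.00130798  0.17483697  0.98459541 -0.00148558]
tabtop [[279.11903436 240.53708821]]
eyehi [[279.55875905  54.51250797]]
```

View pics/w1.png

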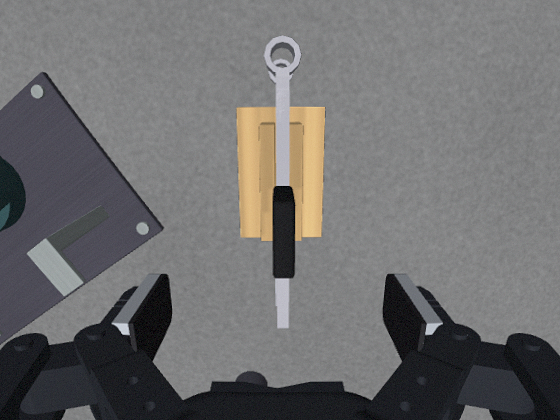

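Emit:
step_arm(series=[[[0,0,0],0,0],[[0,0,0],0,0]])

```text
clock: 1.08
tcp_pos: [0.4902, 0.3568, 0.2493]
orientation: [0.001, 0.175, 0.985, -0.002]
wrist_force: [-0.4, 0.6, -0.1]
finger_gap: 0.085
```

```bash
python3 - <<'E'
from h import *
c=env.read_camera("wrist");cv2.imwrite("pics/w2.png",c["frame"][:,:,::-1])
s=env.get_state();print(s["tcp_pos"],s["orientation"],s["clock"])
R=cv2.Rodrigues
q=s["orientation"];print("toolx yaw",2*np.arctan2(q[2],q[1]))
g=cv2.cvtColor(c["frame"],cv2.COLOR_RGB2GRAY)
# tab mask: very dark in the middle
m=(g<45).astype(np.uint8);m[:, :240]=0;m[:,330:]=0;m[300:]=0
n,l,st,ce=cv2.connectedComponentsWithStats(m)
for i in range(1,n):
    if st[i,4]>200:print(st[i],ce[i])
for n,x in [("tabtop",[.4847,.3614,.212]),("eyehi",[.3927,.3951,.169]),("tcp",s["tcp_pos"]),("tcp-20",s["tcp_pos"]-[0,0,.04])]:print(n,proj(c,x))
E
```

```text
[0.48976692 0.35721053 0.24951063] [ 8.67771312e-04  1.74373804e-01  9.84677783e-01 -1.63930476e-03] 1.125
toolx yaw 2.791052456789373
[ 275  179   23   91 1911] [285.79120879 224.10570382]
tabtop [[281.53216637 232.66525923]]
eyehi [[281.17363579  45.32230552]]
tcp [[277.2112189  275.65456231]]
tcp-20 [[277.37120995 241.9695471 ]]
```

View pics/w2.png

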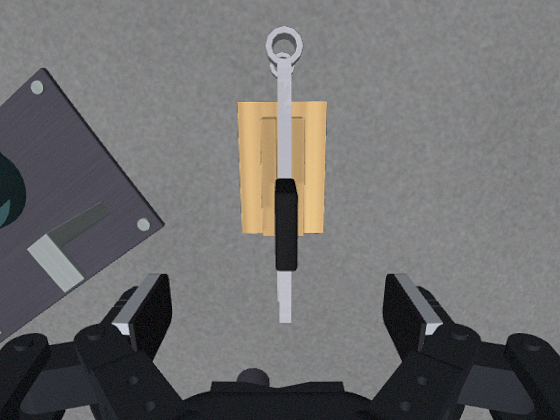

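Emit:
step_arm(series=[[[-0.3,0.3,-0.5],0,0],[[-0.6,0.6,-1.5],0,0],[[-0.6,0.6,-2.5],0,0],[[-0.6,0.6,-2.5],0,0]])

```text
clock: 1.62
tcp_pos: [0.4828, 0.3631, 0.2231]
orientation: [-0.0, 0.174, 0.985, -0.002]
wrist_force: [-0.5, 0.1, 0.3]
finger_gap: 0.0854
```

```bash
python3 - <<'E'
from h import *
c=env.read_camera("wrist");cv2.imwrite("pics/w3.png",c["frame"][:,:,::-1])
s=env.get_state();print(s["tcp_pos"],s["orientation"],s["clock"])
for n,x in [("tabtop",[.4847,.3614,.212]),("eyehi",[.3927,.3951,.169]),("tcp",s["tcp_pos"])]:print(n,proj(c,x))
E
```

```text
[0.48324867 0.36311078 0.22377213] [ 3.72701591e-04  1.74208559e-01  9.84706430e-01 -2.11775379e-03] 1.675
tabtop [[274.78661898 270.44539879]]
eyehi [[275.45240548  56.49832361]]
tcp [[277.06830095 278.23000747]]
```

View pics/w3.png

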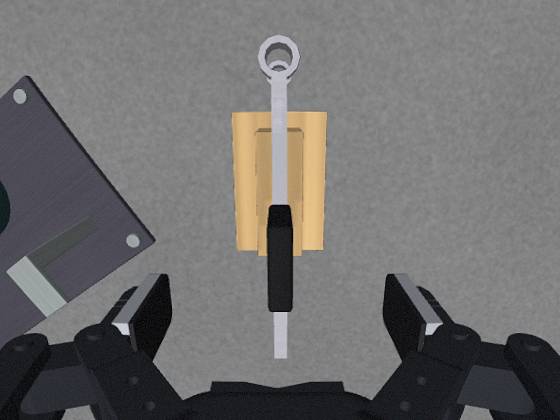

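Emit:
step_arm(series=[[[-0.3,0.2,-1.6],0,0],[[-0.3,0.2,-3.2],0,0],[[-0.3,0.2,-4.7],0,0],[[-0.3,0.2,-4.7],0,0],[[-0.3,0.2,-4.7],0,0]])

```text
clock: 2.3
tcp_pos: [0.4805, 0.3651, 0.1771]
orientation: [0.001, 0.174, 0.985, -0.002]
wrist_force: [1.2, -0.3, 0.2]
finger_gap: 0.0854
```

Emit:
step_arm(series=[[[0,0,0],0,100],[[0,0,0],0,200],[[0,0,0],0,255],[[0,0,0],0,255],[[0,0,0],0,255]], newtons=50)

```text
clock: 2.92
tcp_pos: [0.4806, 0.3652, 0.1772]
orientation: [0.001, 0.174, 0.985, -0.002]
wrist_force: [0.1, -0.3, 1.6]
finger_gap: 0.0115
```

```bash
python3 - <<'E'
from h import *
c=env.read_camera("wrist");cv2.imwrite("pics/w4.png",c["frame"][:,:,::-1])
s=env.get_state();print(s["tcp_pos"],s["orientation"],s["clock"],s["finger_gap"],s["wrist_force"])
E
```

```text
[0.48067606 0.36523853 0.17728591] [ 7.32878363e-04  1.74267582e-01  9.84696368e-01 -1.82625605e-03] 2.975 0.011140398570315188 [ 0.85451362 -0.1144141   0.74414457]
```

View pics/w4.png

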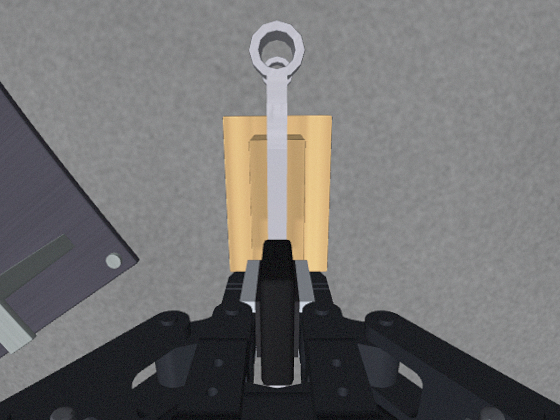

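Emit:
step_arm(series=[[[0,0,1],0,255],[[0,0,3],0,255],[[0,0,5],0,255],[[0,0,7],0,255],[[0,0,7],0,255]], newtons=60)

```text
clock: 3.6
tcp_pos: [0.4813, 0.3656, 0.2487]
orientation: [0.002, 0.174, 0.985, -0.001]
wrist_force: [0.3, 0.5, -4.9]
finger_gap: 0.0111
```

```bash
python3 - <<'E'
from h import *
s=env.get_state();print(s["tcp_pos"],s["orientation"],s["clock"],s["finger_gap"],s["wrist_force"],s["ft_torque"])
c=env.read_camera("wrist");cv2.imwrite("pics/w5.png",c["frame"][:,:,::-1])
c=env.read_camera("scene");cv2.imwrite("pics/s5.png",c["frame"][:,:,::-1])
E
```

```text
[0.48125327 0.36559076 0.24869425] [ 0.00161267  0.17426838  0.98469628 -0.00107906] 3.6 0.011100366477026969 [ 0.25673181  0.48802015 -4.89060602] [ 0.06090559  0.0008888  -0.00182108]
```

View pics/w5.png

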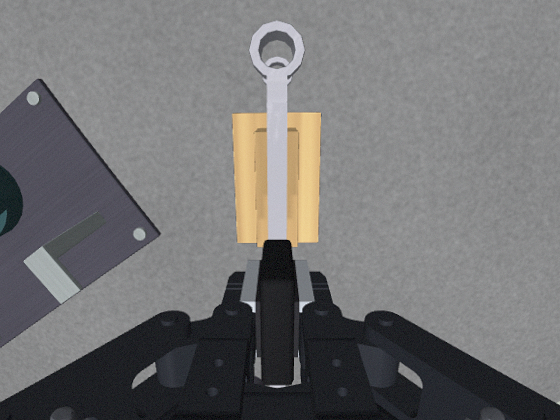

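View pics/s5.png

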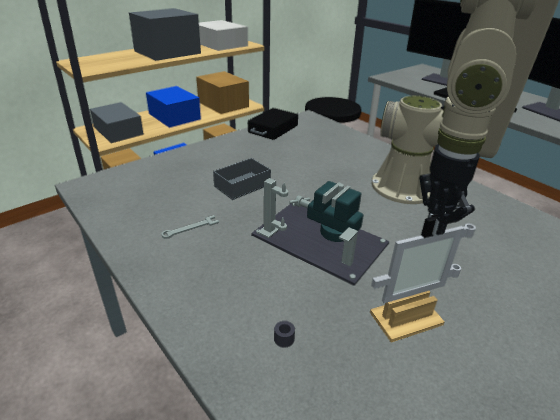

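Emit:
step_arm(series=[[[4,-0.5,0],0.15,255],[[8,-1,0],0.3,255],[[12,-1.6,0],0.45,255],[[14.5,-6,0],0.6,255],[[16.5,-11,0],0.75,255]])

```text
clock: 4.32
tcp_pos: [0.6457, 0.2544, 0.2435]
orientation: [-0.001, -0.202, 0.979, -0.002]
wrist_force: [0.8, 0.1, -3.8]
finger_gap: 0.0112
```

```bash
python3 - <<'E'
from h import *
s=env.get_state();print(s["tcp_pos"],s["orientation"],s["clock"],s["joint_pos"]);q=s["orientation"];print(2*np.arctan2(q[2],q[1]))
E
```

```text
[0.64567383 0.25436171 0.24353784] [-7.71957469e-04 -2.01613997e-01  9.79462578e-01 -2.06381316e-03] 4.325 [ 0.26149737  0.56408245  0.46025834  1.4687548  -0.00403031 -0.144511  ]
3.5476046082771395
```

Emit:
step_arm(series=[[[0.5,-5,0.4],0.05,255],[[1,-10,0.4],0.1,255],[[0.5,-15,0.4],0.1,255],[[-0.5,-20,0.4],0.1,255],[[-0.5,-20.4,0.4],0.1,255]])

```text
clock: 4.95
tcp_pos: [0.6394, 0.0467, 0.246]
orientation: [-0.002, -0.248, 0.969, -0.002]
wrist_force: [-0.5, 0.1, -4.4]
finger_gap: 0.0112
```

Emit:
step_arm(series=[[[0,0,0],0,255],[[0,0,0],0,255]])

```text
clock: 5.2
tcp_pos: [0.6391, 0.0475, 0.2451]
orientation: [-0.003, -0.248, 0.969, -0.002]
wrist_force: [0.5, -1.0, -4.2]
finger_gap: 0.011
```

```bash
python3 - <<'E'
from h import *
import pickle
s=env.get_state();print(s["tcp_pos"],s["orientation"],s["clock"],s["joint_pos"]);q=s["orientation"];print(2*np.arctan2(q[2],q[1])-np.pi)
d={}
for n in ("scene","top","wrist"):
    d[n]=env.read_camera(n);cv2.imwrite(f"pics/{n}6.png",d[n]["frame"][:,:,::-1])
pickle.dump(d,open("cam6.pkl","wb"))
crop(d["top"]["frame"],210,130,350,230,5,"pics/t6.png")
crop(d["scene"]["frame"],225,140,375,255,5,"pics/s6.png")
E
```

```text
[0.63911772 0.04750245 0.24509257] [-0.00304927 -0.24836634  0.96865981 -0.00173966] 5.2 [-0.0485474   0.44923125  0.27925583  1.40562125 -0.00512395 -0.55052503]
0.5019899337458709
```

View pics/wrist6.png

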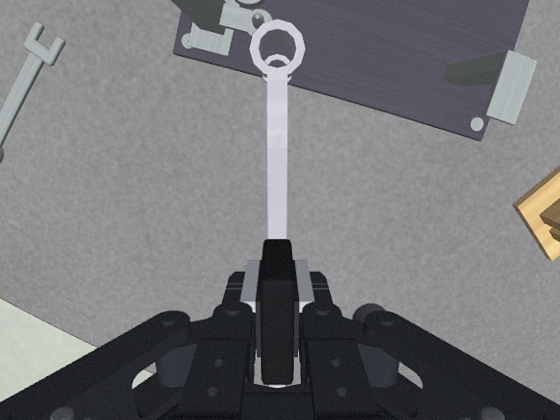

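View pics/t6.png

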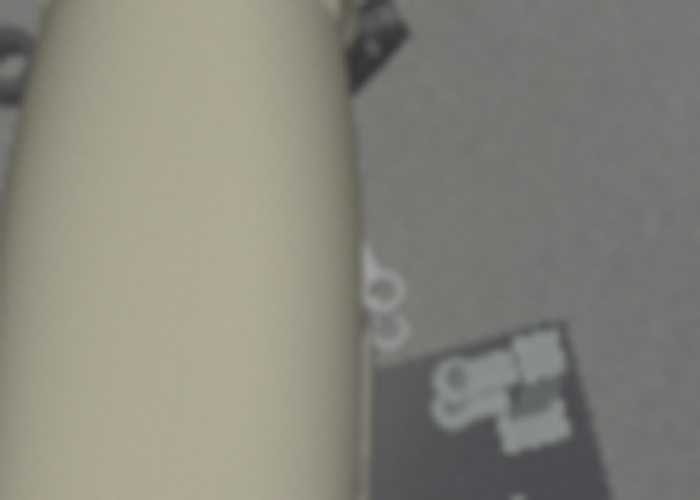

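View pics/s6.png

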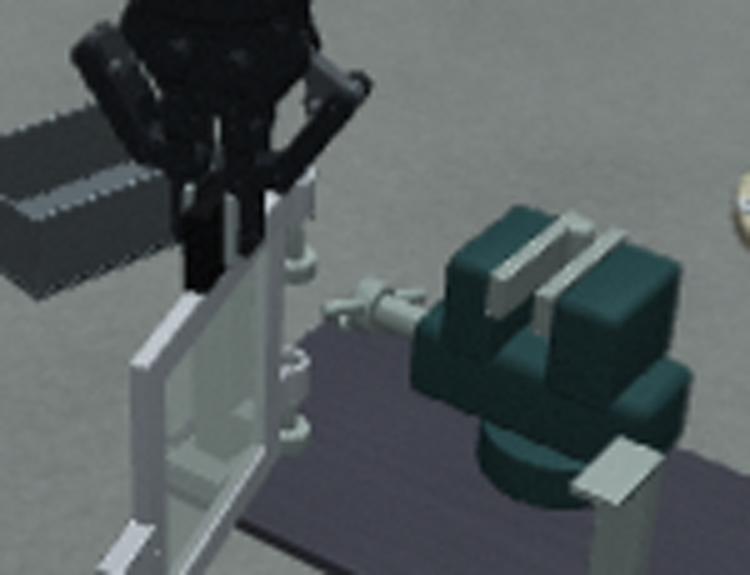

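```bash
python3 - <<'E'
from h import *
import pickle
d=pickle.load(open("cam6.pkl","rb"));T=d["top"];W=d["wrist"]
t6=lambda u,v:((u+.5)/5-.5+210,(v+.5)/5-.5+130)
r=lambda x:np.round(np.array(x)*1000,1)
print("hi",r(onz(T,t6(384,288),.2368)),"lo",r(onz(T,t6(390,328),.1268)))
print("wrist eye",r(onz(W,(277,48),.2368)),"pin tip wrist(258,17) z185",r(onz(W,(258,17),.185)))
print("pin top",r(onz(T,t6(457,375),.185)))
tcp=np.array([639.1,47.5]);y=.502
for L in (93,95,98):print(L,tcp-L*np.array([np.cos(y),np.sin(y)]))
crop(W["frame"],160,0,340,120,4,"pics/w6c.png")
E
```

```text
hi [5.591e+02 1.000e-01 2.368e+02] lo [557.2  -1.7 126.8]
wrist eye [557.4   2.5 236.8] pin tip wrist(258,17) z185 [542.  -17.3 185. ]
pin top [522.2 -36.9 185. ]
93 [557.57415807   2.75028384]
95 [555.82091415   1.78792435]
98 [5.53191048e+02 3.44385117e-01]
```

View pics/w6c.png

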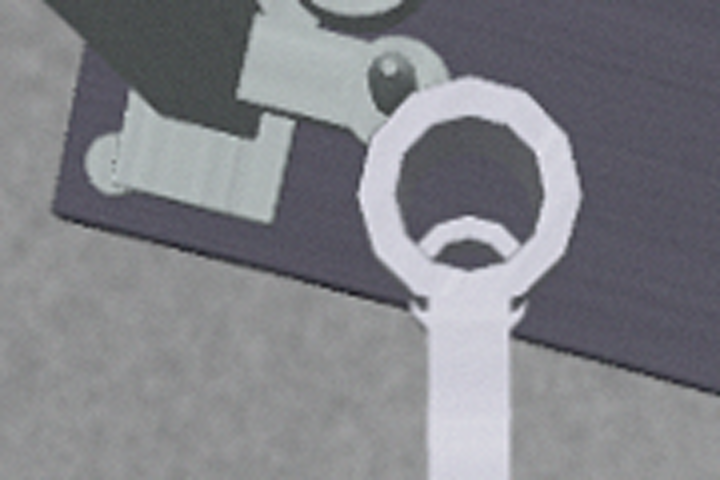

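```bash
python3 - <<'E'
from h import *
import pickle
d=pickle.load(open("cam6.pkl","rb"));T=d["top"];W=d["wrist"];S=d["scene"]
r=lambda x:np.round(np.array(x)*1000,1)
w=lambda u,v:((u+.5)/4-.5+160,(v+.5)/4-.5)
print("pin lo wrist",r(onz(W,w(393,64),.075)),"eye hi",r(onz(W,w(470,190),.2368)))
crop(S["frame"],255,160,315,235,8,"pics/s6b.png")
crop(T["frame"],270,170,320,220,10,"pics/t6b.png")
E
```

```text
pin lo wrist [522.3 -34.5  75. ] eye hi [557.1   2.4 236.8]
```

View pics/s6b.png

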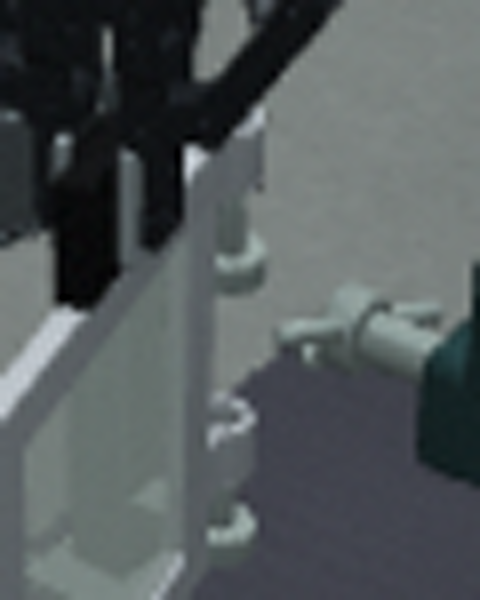

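View pics/t6b.png

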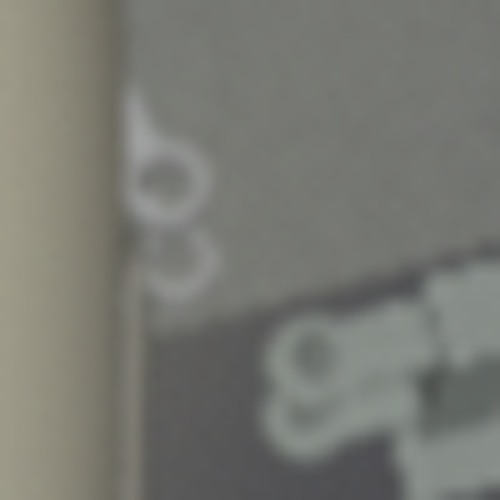

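Emit:
step_arm(series=[[[-1,-1,0],0,255],[[-2,-2.1,0],0,255],[[-3,-3.1,0],0,255],[[-3.5,-3.6,0],0,255],[[-3.5,-3.6,0],0,255]])

```text
clock: 5.98
tcp_pos: [0.6041, 0.0112, 0.2461]
orientation: [-0.002, -0.248, 0.969, -0.002]
wrist_force: [-0.1, 0.2, -4.1]
finger_gap: 0.0112
```

Emit:
step_arm(series=[[[0,0,0],0,255],[[0,0,0],0,255]])

```text
clock: 6.22
tcp_pos: [0.6043, 0.0114, 0.2461]
orientation: [-0.002, -0.248, 0.969, -0.002]
wrist_force: [-0.2, -0.2, -4.6]
finger_gap: 0.0111
```

```bash
python3 - <<'E'
from h import *
import pickle
s=env.get_state();print(s["tcp_pos"],s["orientation"],s["clock"],s["wrist_force"]);q=s["orientation"];print(2*np.arctan2(q[2],q[1])-np.pi)
d={}
for n in ("scene","top","wrist"):
    d[n]=env.read_camera(n)
pickle.dump(d,open("cam7.pkl","wb"))
crop(d["top"]["frame"],270,170,320,220,10,"pics/t7.png")
crop(d["scene"]["frame"],225,140,325,240,6,"pics/s7.png")
crop(d["wrist"]["frame"],200,0,350,100,5,"pics/w7.png")
E
```

```text
[0.60431496 0.01143484 0.246061  ] [-0.00212206 -0.24835283  0.96866535 -0.00195101] 6.225 [-0.22638094 -0.20824567 -4.62525135]
0.5019609993005965
```

View pics/w7.png

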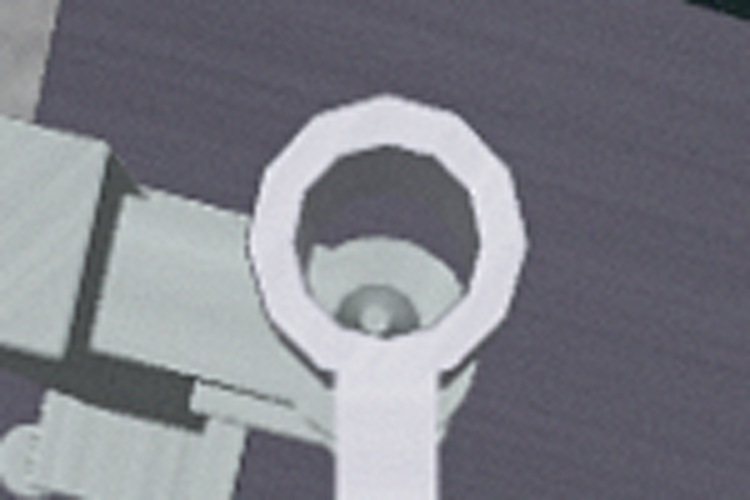

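View pics/t7.png

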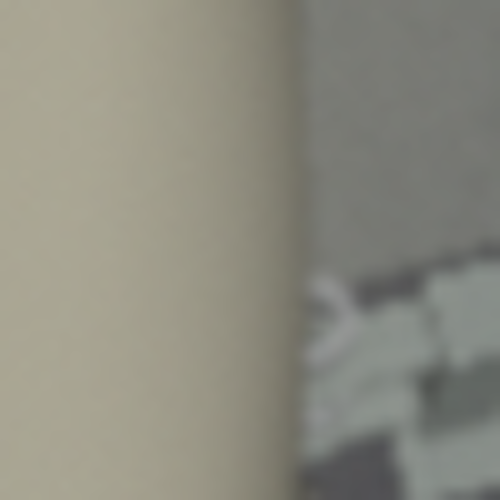

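View pics/s7.png

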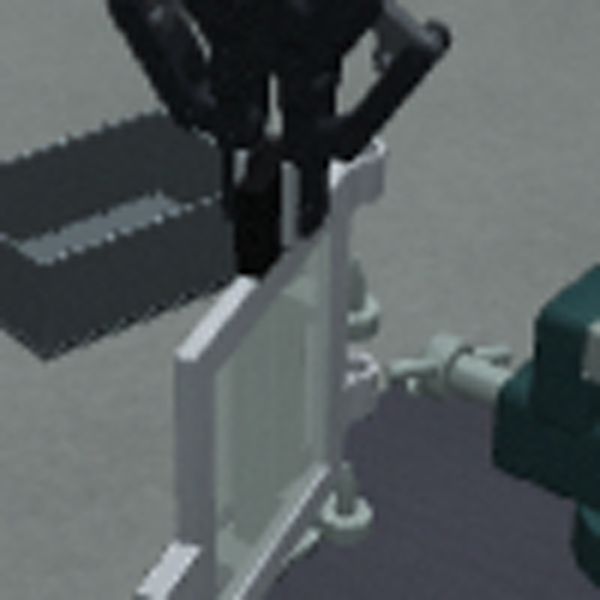

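```bash
python3 - <<'E'
from h import *
import pickle
d=pickle.load(open("cam7.pkl","rb"));W=d["wrist"];S=d["scene"];T=d["top"]
r=lambda x:np.round(np.array(x)*1000,1)
w=lambda u,v:((u+.5)/5-.5+200,(v+.5)/5-.5)
s=lambda u,v:((u+.5)/6-.5+225,(v+.5)/6-.5+140)
p=onz(W,w(376,318),.185);e=onz(W,w(388,244),.2378)
print("pin",r(p),"eye",r(e),r(p-e))
# scene: 2 pin axis/eye offsets: pixel of eye projected along
for z,uv in ((.185,(357,262)),(.075,(346,466))):print("pin scene",r(onz(S,s(*uv),z)))
for z,uv in ((.2378,(370,148)),(.1278,(363,368))):print("eye scene",r(onz(S,s(*uv),z)))
E
```

```text
pin [523. -35. 185.] eye [522.5 -33.7 237.8] [  0.5  -1.3 -52.8]
pin scene [525.1 -31.3 185. ]
pin scene [523.7 -35.8  75. ]
eye scene [519.3 -32.1 237.8]
eye scene [518.6 -32.3 127.8]
```

Emit:
step_arm(series=[[[0.05,-0.1,-0.6],0,255],[[0.1,-0.15,-1.3],0,255],[[0.1,-0.15,-2.0],0,255],[[0.1,-0.15,-2.4],0,255],[[0.1,-0.15,-2.4],0,255]])

```text
clock: 7.0
tcp_pos: [0.6049, 0.01, 0.2214]
orientation: [-0.003, -0.248, 0.969, -0.002]
wrist_force: [-1.0, -0.1, -3.7]
finger_gap: 0.011
```

```bash
python3 - <<'E'
from h import *
import pickle
s=env.get_state();print(s["tcp_pos"],s["orientation"],s["clock"],s["wrist_force"]);q=s["orientation"];print(2*np.arctan2(q[2],q[1])-np.pi)
d={}
for n in ("scene","wrist"):
    d[n]=env.read_camera(n)
pickle.dump(d,open("cam8.pkl","wb"))
crop(d["scene"]["frame"],255,150,315,235,8,"pics/s8.png")
crop(d["wrist"]["frame"],200,0,350,100,5,"pics/w8.png")
E
```

```text
[0.60490245 0.01001248 0.22138184] [-0.00274279 -0.24837419  0.96865873 -0.00173613] 7.0 [-0.98048103 -0.09487679 -3.65920624]
0.5020056755771685
```

View pics/w8.png

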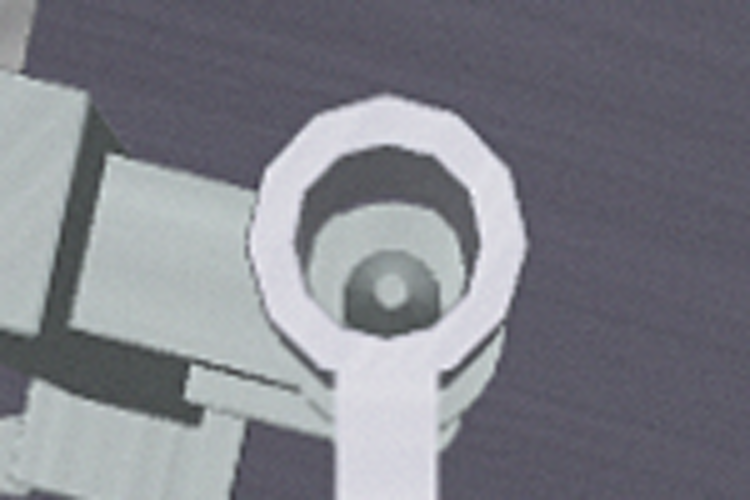

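View pics/s8.png

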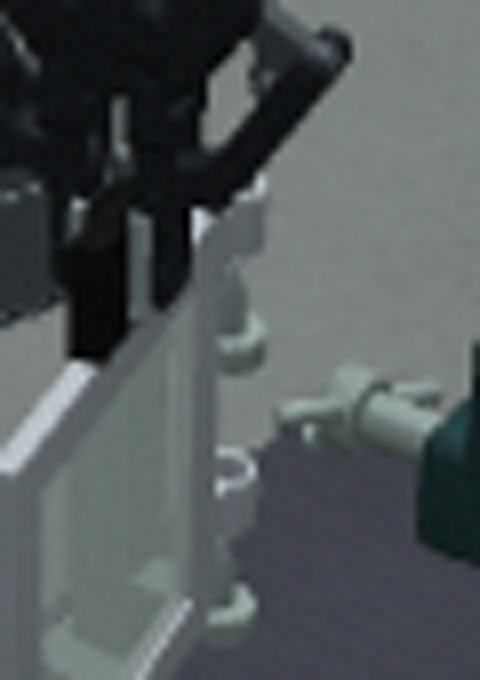

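```bash
python3 - <<'E'
from h import *
import pickle
d=pickle.load(open("cam8.pkl","rb"));W=d["wrist"]
r=lambda x:np.round(np.array(x)*1000,1)
w=lambda u,v:((u+.5)/5-.5+200,(v+.5)/5-.5)
p=onz(W,w(391,291),.185);e=onz(W,w(388,244),.2131)
print("pin",r(p),"eye",r(e),r(p-e))
s=env.get_state();print(s["clock"],s["tcp_pos"])
E
```

```text
pin [523.3 -35.  185. ] eye [523.3 -35.2 213.1] [ -0.    0.3 -28.1]
7.1 [0.60526893 0.00998683 0.22208391]
```

Emit:
step_arm(series=[[[0,0,-0.3],0,255],[[0,0,-0.6],0,255],[[0,0,-0.9],0,255],[[0,0,-1.2],0,255],[[0,0,-1.4],0,255]])

```text
clock: 7.72
tcp_pos: [0.6052, 0.01, 0.2078]
orientation: [-0.002, -0.248, 0.969, -0.002]
wrist_force: [-0.2, -0.7, -4.8]
finger_gap: 0.0113
```

```bash
python3 - <<'E'
from h import *
s=env.get_state();print(s["tcp_pos"],s["clock"],s["wrist_force"],s["ft_torque"])
W=env.read_camera("wrist");crop(W["frame"],200,0,350,100,5,"pics/w9.png")
S=env.read_camera("scene");crop(S["frame"],255,150,315,235,8,"pics/s9.png")
E
```

```text
[0.60518488 0.00999253 0.20776018] 7.725 [-0.17797296 -0.67888811 -4.79994166] [ 0.09631324 -0.00962035  0.02351219]
```

View pics/w9.png

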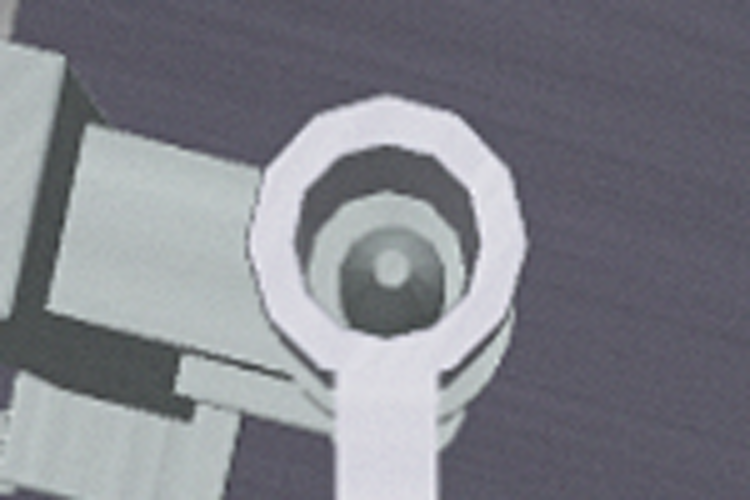

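View pics/s9.png

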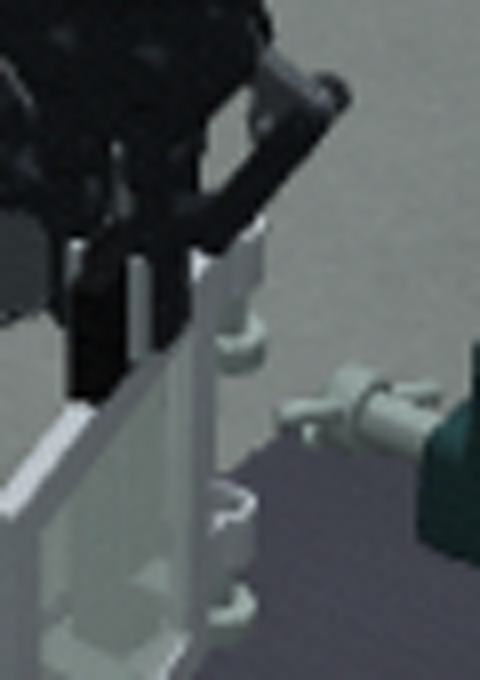

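Emit:
step_arm(series=[[[0,0,-0.3],0,255],[[0,0,-0.6],0,255],[[0,0,-0.9],0,255],[[0,0,-1.1],0,255],[[0,0,-1.3],0,255]])

```text
clock: 8.45
tcp_pos: [0.6051, 0.01, 0.1946]
orientation: [-0.002, -0.248, 0.969, -0.002]
wrist_force: [0.2, 0.9, -4.4]
finger_gap: 0.0115
```

Emit:
step_arm(series=[[[0,0,-0.1],0,255],[[0,0,-0.2],0,255],[[0,0,-0.3],0,255]])

```text
clock: 8.82
tcp_pos: [0.6051, 0.01, 0.1916]
orientation: [-0.002, -0.248, 0.969, -0.002]
wrist_force: [0.3, 0.5, -4.6]
finger_gap: 0.0115
```

Emit:
step_arm(series=[[[0,0,-0.1],0,255],[[0,0,-0.2],0,255],[[0,0,-0.2],0,255]])

```text
clock: 9.2
tcp_pos: [0.6051, 0.01, 0.1895]
orientation: [-0.002, -0.248, 0.969, -0.002]
wrist_force: [1.0, -0.4, -5.0]
finger_gap: 0.011
```

```bash
python3 - <<'E'
from h import *
s=env.get_state();print(s["tcp_pos"],s["clock"],s["wrist_force"],s["ft_torque"])
W=env.read_camera("wrist");crop(W["frame"],200,0,350,100,5,"pics/w10.png")
S=env.read_camera("scene");crop(S["frame"],255,150,315,235,8,"pics/s10.png")
E
```

```text
[0.60511407 0.01000405 0.18951465] 9.2 [ 0.96071528 -0.41211615 -5.03829456] [ 0.04160323 -0.08295923 -0.02201832]
```

View pics/w10.png

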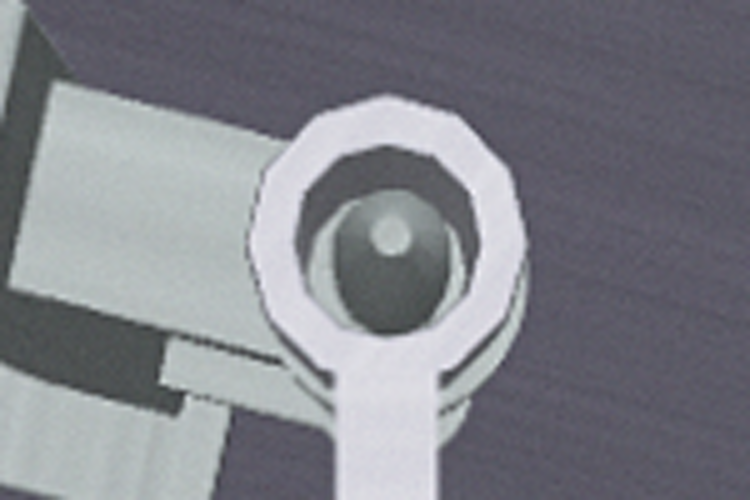

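View pics/s10.png

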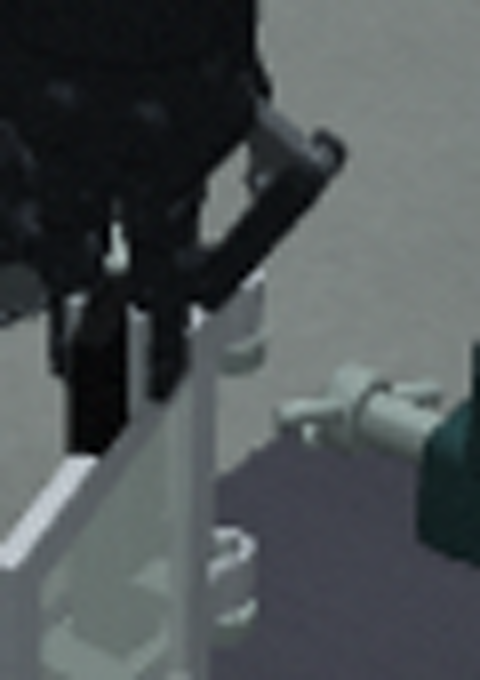

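Emit:
step_arm(series=[[[0,0,-0.1],0,255],[[0,0,-0.15],0,255],[[0,0,-0.2],0,255]])

```text
clock: 9.68
tcp_pos: [0.6056, 0.01, 0.1886]
orientation: [-0.002, -0.248, 0.969, -0.002]
wrist_force: [0.4, 0.9, 3.6]
finger_gap: 0.0112
```

Emit:
step_arm(series=[[[0,0,-0.1],0,255],[[0,0,-0.15],0,255],[[0,0,-0.15],0,255]])

```text
clock: 10.05
tcp_pos: [0.6061, 0.0101, 0.1882]
orientation: [-0.001, -0.248, 0.969, -0.002]
wrist_force: [-1.1, 1.0, 6.2]
finger_gap: 0.0115
```

```bash
python3 - <<'E'
from h import *
s=env.get_state();print(s["tcp_pos"],s["clock"],s["wrist_force"],s["ft_torque"])
W=env.read_camera("wrist");crop(W["frame"],200,0,350,100,5,"pics/w11.png")
S=env.read_camera("scene");crop(S["frame"],255,150,315,235,8,"pics/s11.png")
E
```

```text
[0.60613732 0.01014592 0.18824847] 10.05 [-1.07781056  0.98090533  6.2011329 ] [ 0.18095548  0.5701309  -0.13619026]
```

View pics/w11.png

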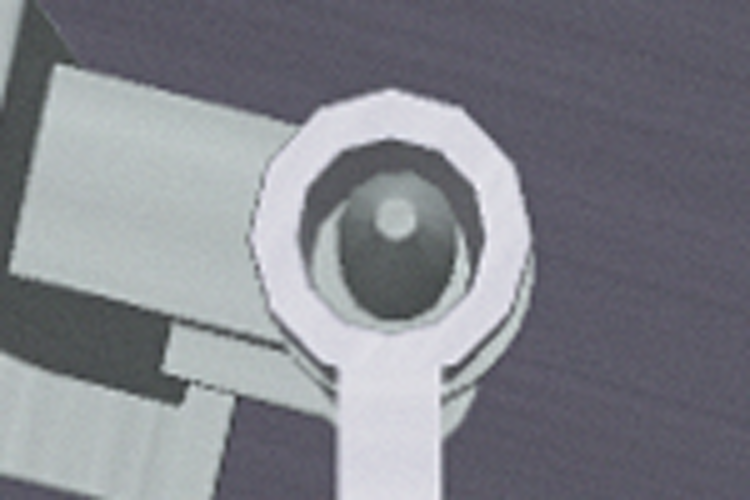

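View pics/s11.png

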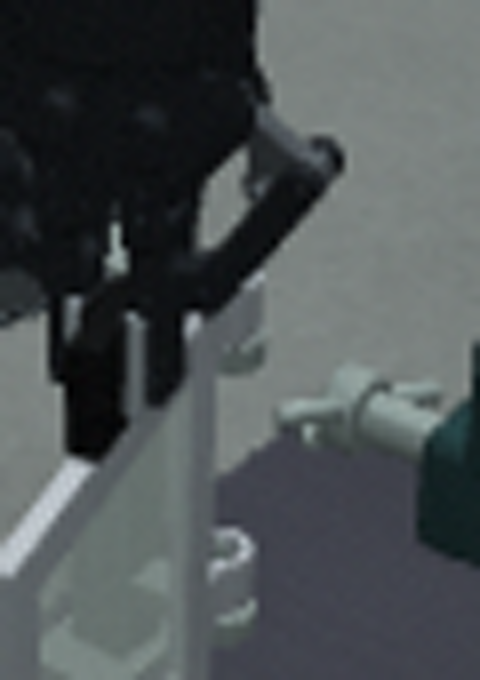

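```bash
cat > arc.py <<'E'
from h import *
import sys
s=env.get_state();p=np.array([.5233,-.0351]);v=s["tcp_pos"][:2]-p
q=s["orientation"];print("yaw",2*np.arctan2(q[2],q[1])-np.pi if q[1]<0 else 2*np.arctan2(q[2],q[1]),"arm yaw",np.arctan2(v[1],v[0]),"L",np.linalg.norm(v),s["wrist_force"],s["clock"],s["tcp_pos"])
for k in range(1,6):
    a=k*float(sys.argv[1]);R=np.array([[np.cos(a),-np.sin(a)],[np.sin(a),np.cos(a)]])
    print(np.round((R@v-v)*100,2),round(a,3))
E
python3 arc.py 0.1
```

```text
yaw 0.5020795487714462 arm yaw 0.4996499865637417 L 0.09440696842477851 [0.01216486 1.05383646 6.82722111] 10.15 [0.60616575 0.01013211 0.188244  ]
[-0.49  0.8 ] 0.1
[-1.06  1.56] 0.2
[-1.71  2.25] 0.3
[-2.42  2.87] 0.4
[-3.18  3.42] 0.5
```

Emit:
step_arm(series=[[[-0.49,0.8,0.05],0.1,255],[[-1.06,1.56,0.05],0.2,255],[[-1.71,2.25,0.05],0.3,255],[[-2.42,2.87,0.05],0.4,255],[[-2.42,2.87,0.05],0.4,255]])

```text
clock: 10.78
tcp_pos: [0.5819, 0.0393, 0.1888]
orientation: [0.0, -0.436, 0.9, -0.002]
wrist_force: [0.4, 1.1, -1.5]
finger_gap: 0.0112
```

```bash
python3 arc.py 0.1
```

```text
yaw 0.9018411603788978 arm yaw 0.9037763074245306 L 0.09471428735258113 [ 0.42662582  1.05971963 -1.4517967 ] 10.775 [0.58189475 0.03931405 0.18875158]
[-0.77  0.55] 0.1
[-1.6   1.02] 0.2
[-2.46  1.4 ] 0.3
[-3.36  1.69] 0.4
[-4.28  1.9 ] 0.5
```

Forces tiny; continue, then look before the keeper.

Emit:
step_arm(series=[[[-0.77,0.55,0],0.1,255],[[-1.6,1.02,0],0.2,255],[[-2.46,1.4,0],0.3,255],[[-3.36,1.69,0],0.4,255],[[-3.36,1.69,0],0.4,255]])

```text
clock: 11.4
tcp_pos: [0.5482, 0.0563, 0.1888]
orientation: [0.001, -0.605, 0.796, -0.002]
wrist_force: [-0.4, 2.5, -0.8]
finger_gap: 0.0109
```

```bash
python3 arc.py 0.1; python3 - <<'E'
from h import *
W=env.read_camera("wrist");cv2.imwrite("pics/w12.png",W["frame"][:,:,::-1])
S=env.read_camera("scene");crop(S["frame"],245,140,395,285,4,"pics/s12.png")
E
```

```text
yaw 1.2994684993785057 arm yaw 1.3044449433022531 L 0.09474106601693126 [-0.41101971  2.45092032 -0.8005107 ] 11.4 [0.5482371  0.05630028 0.18878835]
[-0.92  0.2 ] 0.1
[-1.87  0.31] 0.2
[-2.81  0.33] 0.3
[-3.76  0.25] 0.4
[-4.69  0.08] 0.5
```

View pics/w12.png

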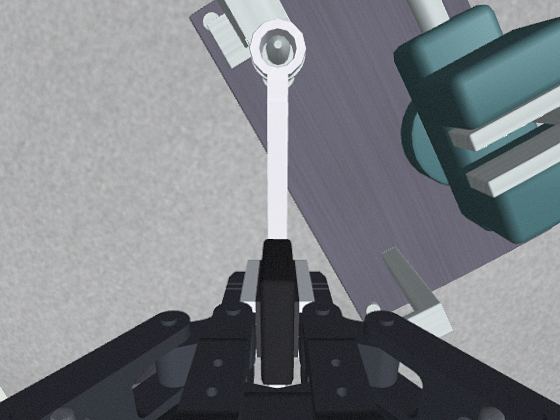

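View pics/s12.png

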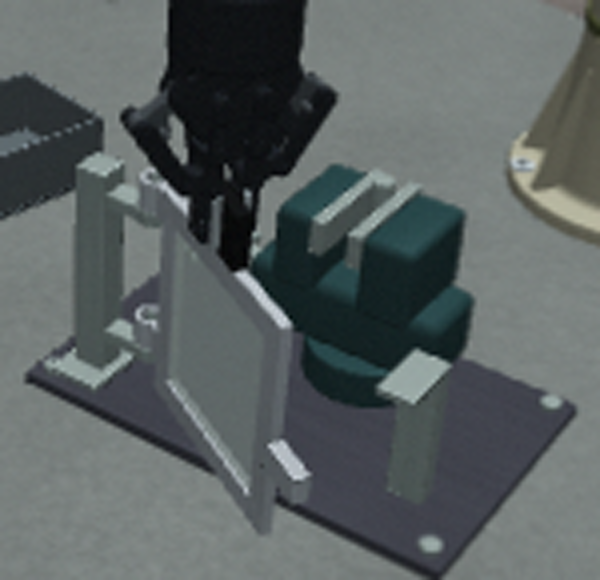

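Emit:
step_arm(series=[[[-0.92,0.2,0],0.1,255],[[-1.87,0.31,0],0.2,255],[[-2.81,0.33,0],0.3,255],[[-3.76,0.25,0],0.4,255],[[-3.76,0.25,0],0.4,255]])

```text
clock: 12.12
tcp_pos: [0.5107, 0.0587, 0.1888]
orientation: [-0.001, 0.75, -0.661, 0.002]
wrist_force: [-0.7, 2.8, -0.4]
finger_gap: 0.0113
```

```bash
python3 arc.py 0.03; python3 - <<'E'
from h import *
S=env.read_camera("scene");crop(S["frame"],245,140,395,285,4,"pics/s13.png")
E
```

```text
yaw -1.4454233480145804 arm yaw 1.7038015385938532 L 0.094648158754369 [-0.7453248   2.84551001 -0.35795376] 12.125 [0.51074839 0.05871221 0.18884742]
[-0.28 -0.04] 0.03
[-0.56 -0.09] 0.06
[-0.84 -0.15] 0.09
[-1.11 -0.22] 0.12
[-1.39 -0.29] 0.15
```

View pics/s13.png

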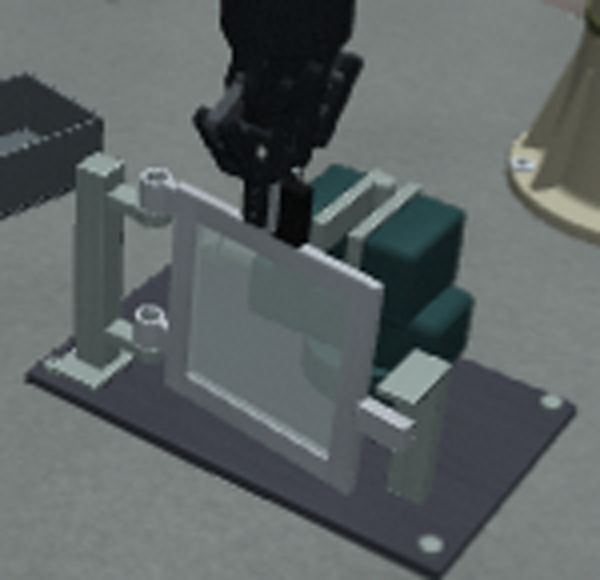

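Emit:
step_arm(series=[[[-0.28,-0.04,0],0.03,255],[[-0.56,-0.09,0],0.06,255],[[-0.75,-0.13,0],0.08,255],[[-0.75,-0.13,0],0.08,255]])

```text
clock: 12.68
tcp_pos: [0.5036, 0.0572, 0.1888]
orientation: [-0.001, 0.776, -0.631, 0.002]
wrist_force: [0.5, 1.5, -1.7]
finger_gap: 0.0113
```

```bash
python3 arc.py 0.01
```

```text
yaw -1.3661815626962028 arm yaw 1.7808186583374568 L 0.09441026668453446 [ 0.48360166  1.53002817 -1.65472505] 12.675 [0.50361718 0.05723572 0.18880826]
[-0.09 -0.02] 0.01
[-0.18 -0.04] 0.02
[-0.28 -0.06] 0.03
[-0.37 -0.09] 0.04
[-0.46 -0.11] 0.05
```

Emit:
step_arm(series=[[[-0.09,-0.02,0],0.01,255],[[-0.18,-0.04,0],0.02,255],[[-0.28,-0.06,0],0.03,255],[[-0.28,-0.06,0],0.03,255]])

```text
clock: 13.18
tcp_pos: [0.5009, 0.0566, 0.1888]
orientation: [-0.001, 0.785, -0.619, 0.002]
wrist_force: [0.5, 0.8, -1.4]
finger_gap: 0.0116
```

```bash
python3 arc.py 0.01; python3 - <<'E'
from h import *
print(env.get_state()["ft_torque"])
S=env.read_camera("scene");crop(S["frame"],315,200,375,260,10,"pics/s14.png")
E
```

```text
yaw -1.3360279648013016 arm yaw 1.810716059927656 L 0.09443510174014409 [ 0.49938384  0.7799775  -1.36283056] 13.175 [0.50085989 0.0566302  0.18880778]
[-0.09 -0.02] 0.01
[-0.18 -0.05] 0.02
[-0.27 -0.07] 0.03
[-0.37 -0.1 ] 0.04
[-0.46 -0.12] 0.05
[ 0.38054238 -0.24844599  0.10841228]
```

View pics/s14.png

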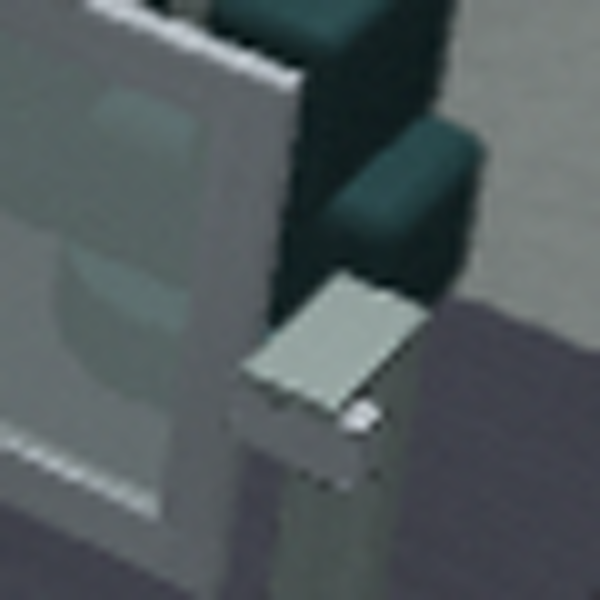

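Emit:
step_arm(series=[[[-0.09,-0.02,0],0.01,255],[[-0.18,-0.05,0],0.02,255],[[-0.18,-0.05,0],0.02,255]])

```text
clock: 13.6
tcp_pos: [0.4993, 0.0563, 0.1889]
orientation: [-0.002, 0.791, -0.612, 0.002]
wrist_force: [1.8, 3.3, -0.8]
finger_gap: 0.011
```

```bash
python3 arc.py 0.01; python3 - <<'E'
from h import *
print(env.get_state()["ft_torque"])
E
```

```text
yaw -1.3164380889763732 arm yaw 1.8277539024581522 L 0.09445340240733988 [ 1.80674048  3.32146239 -0.76674867] 13.6 [0.49929569 0.05625228 0.18885845]
[-0.09 -0.02] 0.01
[-0.18 -0.05] 0.02
[-0.27 -0.08] 0.03
[-0.36 -0.1 ] 0.04
[-0.45 -0.13] 0.05
[ 0.53909681 -0.58289477 -0.14763037]
```

Emit:
step_arm(series=[[[-0.09,-0.02,0],0.01,255],[[-0.18,-0.05,0],0.02,255],[[-0.18,-0.05,0],0.02,255]])

```text
clock: 13.98
tcp_pos: [0.4985, 0.056, 0.1889]
orientation: [-0.003, 0.797, -0.604, 0.003]
wrist_force: [5.7, 4.4, -4.4]
finger_gap: 0.0115
```

```bash
python3 arc.py 0.01; python3 - <<'E'
from h import *
print(env.get_state()["ft_torque"])
S=env.read_camera("scene");crop(S["frame"],315,200,375,260,10,"pics/s15.png")
W=env.read_camera("wrist");cv2.imwrite("pics/w15.png",W["frame"][:,:,::-1])
E
```

```text
yaw -1.2979490716400455 arm yaw 1.8361037764988777 L 0.09442807738628653 [ 5.67709959  4.35081685 -4.42308327] 13.975 [0.49854039 0.05602422 0.18890365]
[-0.09 -0.03] 0.01
[-0.18 -0.05] 0.02
[-0.27 -0.08] 0.03
[-0.36 -0.11] 0.04
[-0.45 -0.14] 0.05
[ 0.86801328 -1.35350177 -1.06513557]
```

View pics/s15.png

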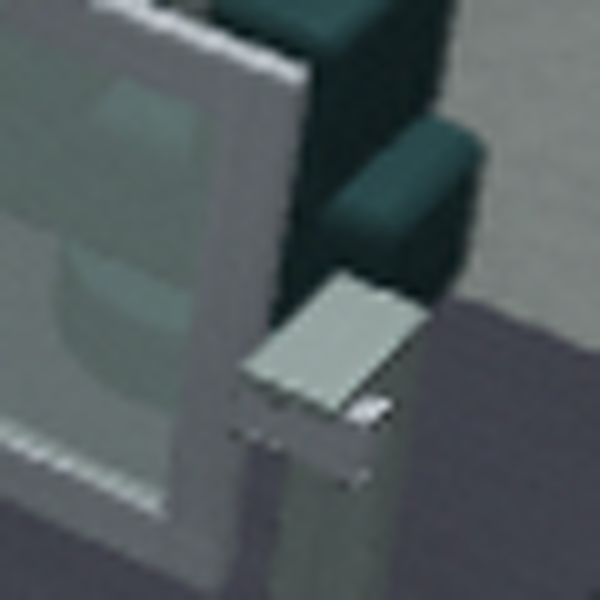

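View pics/w15.png

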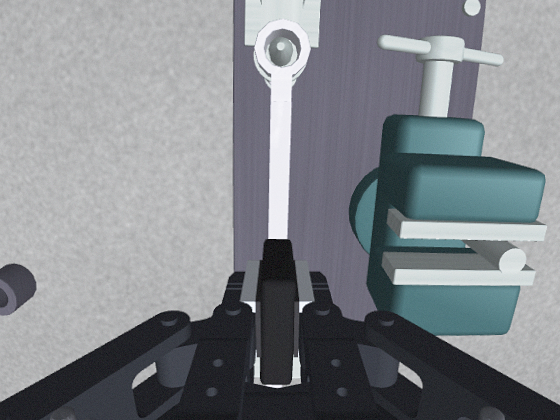

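Emit:
step_arm(series=[[[0,0,0],0,255],[[0,0,0],0,200],[[0,0,0],0,190],[[0,0,0],0,170],[[0,0,0],0,170]], newtons=20)

```text
clock: 14.7
tcp_pos: [0.4984, 0.0559, 0.1889]
orientation: [-0.003, 0.797, -0.604, 0.003]
wrist_force: [0.6, -1.4, 0.1]
finger_gap: 0.0287
```

```bash
python3 - <<'E'
from h import *
s=env.get_state();print(s["wrist_force"],s["ft_torque"],s["finger_gap"])
S=env.read_camera("scene");crop(S["frame"],315,200,375,260,10,"pics/s16.png")
W=env.read_camera("wrist");cv2.imwrite("pics/w16.png",W["frame"][:,:,::-1])
E
```

```text
[ 0.63916304 -1.42643028  0.07599586] [0.00336784 0.04593148 0.00191575] 0.028695904235019436
```

View pics/s16.png

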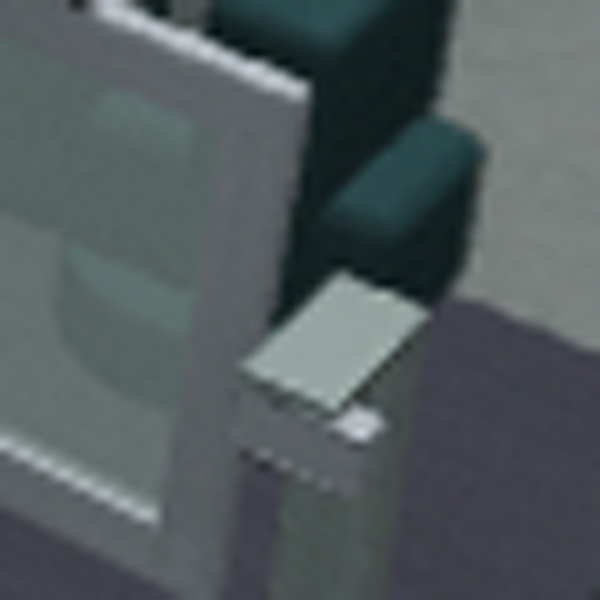

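View pics/w16.png

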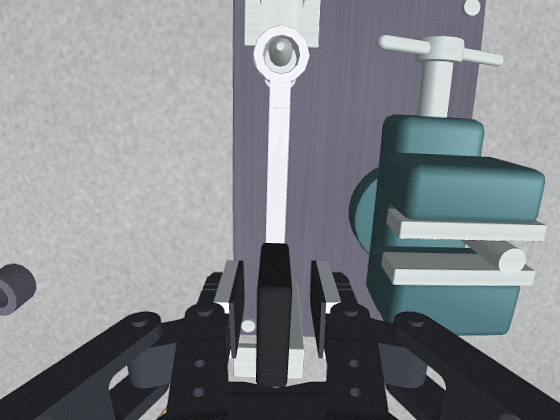

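Emit:
step_arm(series=[[[-0.2,-0.05,0],0,170],[[-0.4,-0.1,0],0,170],[[-0.6,-0.15,0],0,170],[[-0.6,-0.15,0],0,170]])

```text
clock: 15.3
tcp_pos: [0.4923, 0.0545, 0.189]
orientation: [-0.003, 0.797, -0.604, 0.003]
wrist_force: [0.1, 0.1, 0.7]
finger_gap: 0.0282
```

Emit:
step_arm(series=[[[-0.1,-0.02,0],0,170],[[-0.2,-0.05,0],0,170],[[-0.2,-0.05,0],0,170]])

```text
clock: 15.68
tcp_pos: [0.4908, 0.0541, 0.1891]
orientation: [-0.003, 0.797, -0.604, 0.003]
wrist_force: [2.6, 0.4, -1.2]
finger_gap: 0.0287
```

Emit:
step_arm(series=[[[-0.1,-0.02,0],0,170],[[-0.15,-0.04,0],0,170],[[-0.15,-0.04,0],0,170]])

```text
clock: 16.05
tcp_pos: [0.4903, 0.0539, 0.1891]
orientation: [-0.004, 0.797, -0.604, 0.004]
wrist_force: [5.5, 2.5, -3.7]
finger_gap: 0.0285
```

```bash
python3 - <<'E'
from h import *
s=env.get_state();print(s["wrist_force"],s["ft_torque"],s["tcp_pos"])
S=env.read_camera("scene");crop(S["frame"],315,200,375,260,10,"pics/s17.png")
E
```

```text
[ 5.50799112  2.53200759 -3.6932704 ] [ 0.34887793 -1.03888397 -0.04440032] [0.49033996 0.05386524 0.18913774]
```

View pics/s17.png

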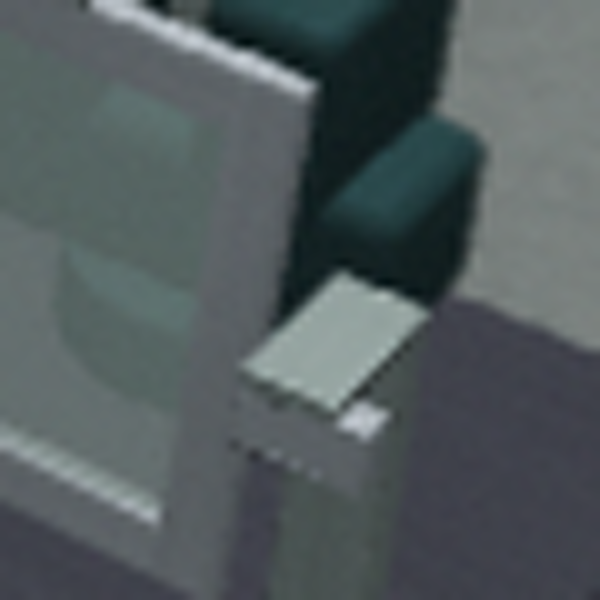

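Emit:
step_arm(series=[[[0.2,0.05,0],0,170],[[0.4,0.1,0],0,170],[[0.8,0.2,0],0,170],[[0.8,0.2,0],0,170]])

```text
clock: 16.6
tcp_pos: [0.4985, 0.0559, 0.1891]
orientation: [-0.004, 0.797, -0.604, 0.003]
wrist_force: [-0.6, 0.6, 0.5]
finger_gap: 0.0281
```

```bash
python3 - <<'E'
from h import *
s=env.get_state();print(s["wrist_force"],s["ft_torque"],s["tcp_pos"])
S=env.read_camera("scene");crop(S["frame"],315,200,375,260,10,"pics/s18.png")
W=env.read_camera("wrist");cv2.imwrite("pics/w18.png",W["frame"][:,:,::-1])
E
```

```text
[-0.58812543  0.64794916  0.46252952] [ 0.03441027 -0.00540249  0.00895095] [0.49849246 0.05588509 0.18910304]
```

View pics/s18.png

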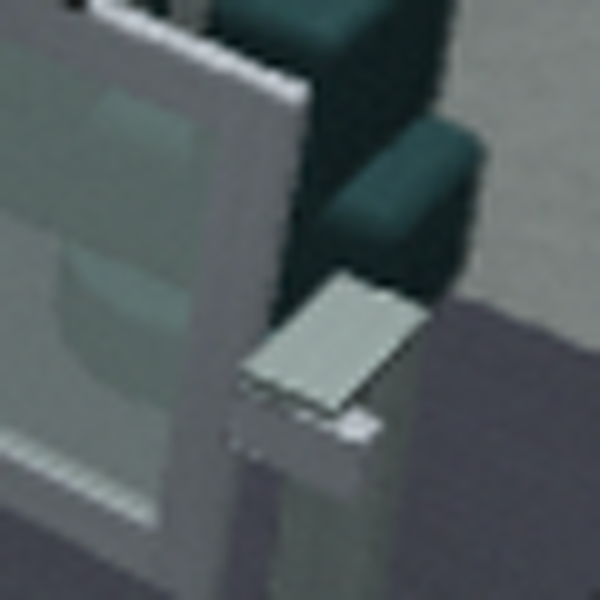

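View pics/w18.png

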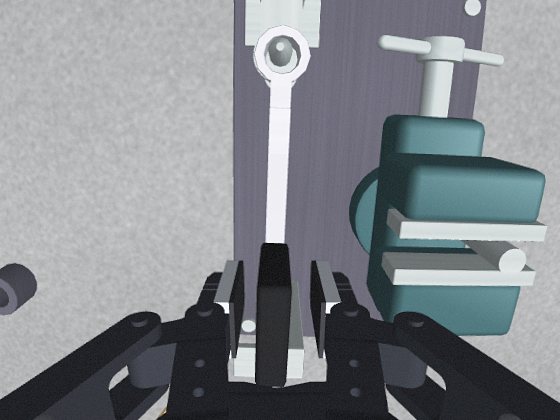

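Emit:
step_arm(series=[[[0,0,0],0,100],[[0,0,1],0,100],[[0,0,4],0,100],[[0,0,8],0,100],[[0,0,11],0,100]])

```text
clock: 17.32
tcp_pos: [0.4985, 0.0559, 0.3016]
orientation: [-0.004, 0.797, -0.604, 0.004]
wrist_force: [0.4, -0.2, -1.0]
finger_gap: 0.0519
```

Emit:
step_arm(series=[[[1,2,0],-0.17,255],[[2,4,0],-0.34,255],[[3,6,0],-0.51,255],[[4.4,8,0],-0.68,255],[[4.4,9.4,0],-0.85,255]])

```text
clock: 17.95
tcp_pos: [0.5433, 0.1507, 0.302]
orientation: [0.003, -0.474, 0.88, -0.006]
wrist_force: [-0.5, -0.2, 0.5]
finger_gap: -0.0003
```

Emit:
step_arm(series=[[[0,0,0],-0.17,255],[[0,0,0],-0.34,255],[[0,0,0],-0.51,255],[[0,0,0],-0.68,255],[[0,0,0],-0.72,255]])

```text
clock: 18.58
tcp_pos: [0.5433, 0.1507, 0.3027]
orientation: [0.001, -0.133, 0.991, -0.006]
wrist_force: [0.1, 0.3, 0.7]
finger_gap: 0.0002
```

```bash
python3 - <<'E'
from h import *
s=env.get_state();q=s["orientation"];print(s["tcp_pos"],np.arctan(q[2]/q[1])*2,s["joint_pos"],s["clock"],s["finger_gap"])
W=env.read_camera("wrist");cv2.imwrite("pics/w19.png",W["frame"][:,:,::-1])
S=env.read_camera("scene");crop(S["frame"],245,140,395,285,4,"pics/s19.png")
T=env.read_camera("top");crop(T["frame"],210,130,350,295,4,"pics/t19.png")
crop(S["frame"],315,200,375,260,10,"pics/s19b.png")
E
```

```text
[0.54328178 0.1506693  0.30272526] -2.8753101124572913 [ 0.13497767  0.28339866  0.17841829  1.46454335 -0.0126905  -0.13131295] 18.575 0.00020921238186530903
```

View pics/w19.png

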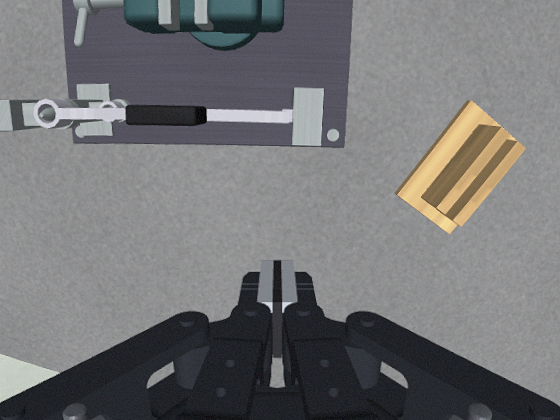

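View pics/s19.png

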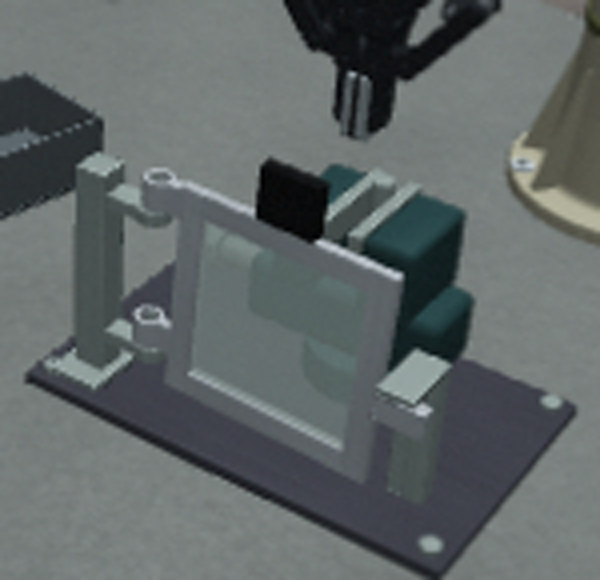

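View pics/t19.png

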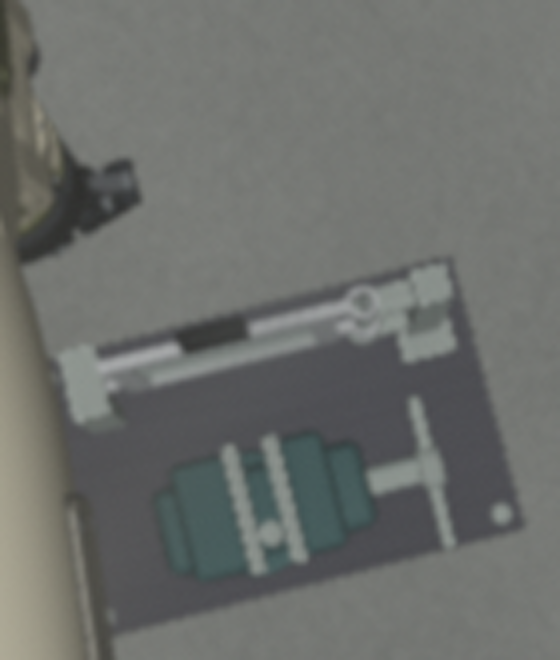

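View pics/s19b.png

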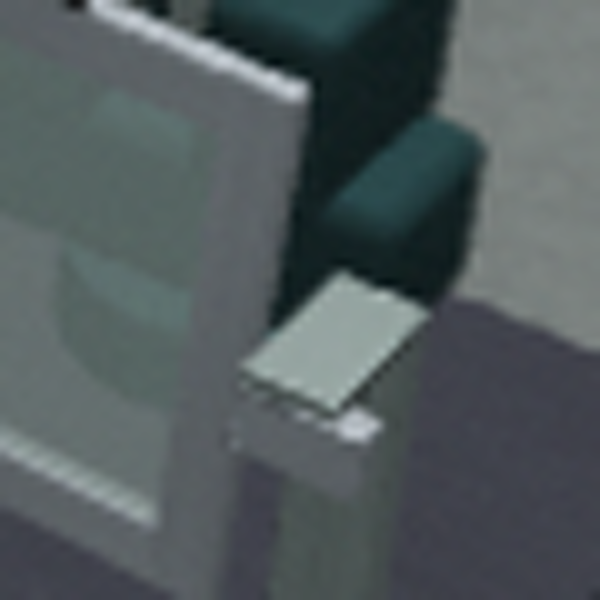

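Emit:
step_arm(series=[[[0,0,-4],0,255],[[0,0,-8],0,255],[[0,0,-12],0,255],[[0,0,-16],0,255],[[0,0,-17.5],0,255]])

```text
clock: 19.35
tcp_pos: [0.5417, 0.1504, 0.1255]
orientation: [-0.001, -0.135, 0.991, -0.006]
wrist_force: [0.2, -0.7, 0.7]
finger_gap: -0.0002
```

Emit:
step_arm(series=[[[-1,-0.25,0],0,255],[[-2,-0.5,0],0,255],[[-3,-0.75,0],0,255],[[-3,-0.75,0],0,255]])

```text
clock: 19.85
tcp_pos: [0.5113, 0.1429, 0.1267]
orientation: [-0.0, -0.135, 0.991, -0.006]
wrist_force: [-0.5, 0.7, 0.2]
finger_gap: 0.0
```

```bash
python3 - <<'E'
from h import *
s=env.get_state();print(s["tcp_pos"],s["clock"],s["wrist_force"])
W=env.read_camera("wrist");cv2.imwrite("pics/w20.png",W["frame"][:,:,::-1])
S=env.read_camera("scene");crop(S["frame"],245,140,395,285,4,"pics/s20.png")
E
```

```text
[0.51134409 0.14286436 0.12669069] 19.85 [-0.46216568  0.71984916  0.18435769]
```

View pics/w20.png

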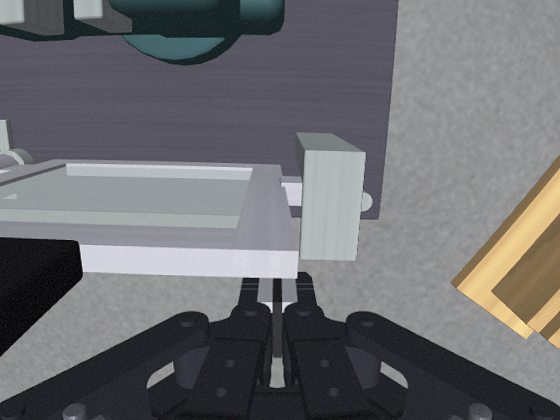

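View pics/s20.png

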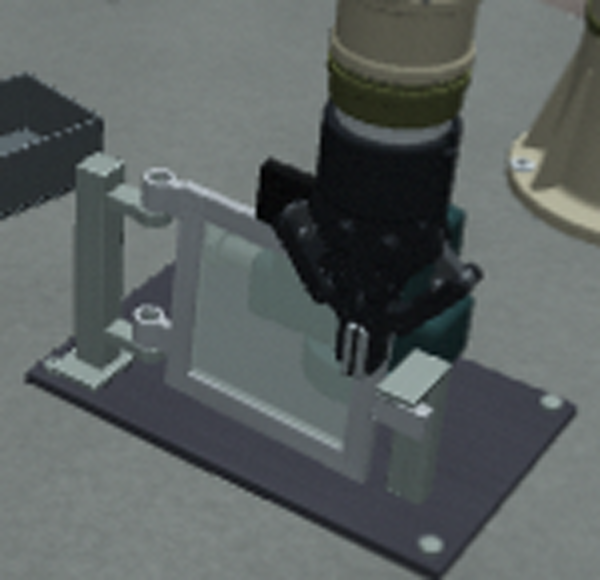

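```bash
python3 - <<'E'
from h import *
S=env.read_camera("scene")
t=env.get_state()["tcp_pos"];n=np.array([.969,.247,0]);g=np.array([-.247,.969,0])
for uv in [(278,215),(300,200),(300,260),(325,300),(350,365)]:
    u=(uv[0]/4+245,uv[1]/4+140)
    o,d=ray(S,u)
    for off in (0,.012):
        X=o+d*((n@(t-o)+off)/(n@d));print(uv,off,"along",np.round((X-t)@g*1000,1),"z",np.round(X[2]*1000,1))
p=np.array([.5233,-.0351,0]);print((t-p)@g,(t-p)@n)
E
```

```text
(278, 215) 0 along -63.2 z 210.3
(278, 215) 0.012 along -56.4 z 218.9
(300, 200) 0 along -49.4 z 225.9
(300, 200) 0.012 along -42.9 z 234.1
(300, 260) 0 along -45.8 z 185.7
(300, 260) 0.012 along -39.3 z 194.6
(325, 300) 0 along -26.6 z 165.0
(325, 300) 0.012 along -20.5 z 174.3
(350, 365) 0 along -5.4 z 126.6
(350, 365) 0.012 along 0.4 z 136.5
0.17528155372081067 0.033295263495047696
```

Emit:
step_arm(series=[[[0,0,0.5],0,255],[[-0.22,0.87,0.5],0,255],[[-0.22,0.87,0.5],0,255]])

```text
clock: 20.38
tcp_pos: [0.51, 0.1524, 0.1312]
orientation: [-0.0, -0.135, 0.991, -0.006]
wrist_force: [0.2, -0.2, -0.7]
finger_gap: 0.0001
```

Emit:
step_arm(series=[[[-0.5,-0.12,0],0,255],[[-0.9,-0.22,0],0,255],[[-1.3,-0.32,0],0,255],[[-1.3,-0.32,0],0,255]])

```text
clock: 20.88
tcp_pos: [0.4966, 0.149, 0.1312]
orientation: [-0.001, -0.135, 0.991, -0.006]
wrist_force: [0.4, -0.7, 0.2]
finger_gap: 0.0003
```

Emit:
step_arm(series=[[[-0.1,-0.02,0],0,255],[[-0.2,-0.05,0],0,255],[[-0.2,-0.05,0],0,255]])

```text
clock: 21.25
tcp_pos: [0.4946, 0.1485, 0.1312]
orientation: [-0.001, -0.135, 0.991, -0.006]
wrist_force: [0.2, 0.2, 0.2]
finger_gap: -0.0001
```

Emit:
step_arm(series=[[[-0.1,-0.02,0],0,255],[[-0.2,-0.05,0],0,255],[[-0.2,-0.05,0],0,255]])

```text
clock: 21.62
tcp_pos: [0.493, 0.1481, 0.1313]
orientation: [-0.0, -0.135, 0.991, -0.006]
wrist_force: [1.8, 0.3, -0.2]
finger_gap: -0.0002
```

Emit:
step_arm(series=[[[-0.1,-0.02,0],0,255],[[-0.2,-0.05,0],0,255],[[-0.2,-0.05,0],0,255]])

```text
clock: 22.0
tcp_pos: [0.4929, 0.148, 0.1318]
orientation: [0.002, -0.135, 0.991, -0.006]
wrist_force: [7.0, 1.4, -2.9]
finger_gap: -0.0001
```

```bash
python3 - <<'E'
from h import *
S=env.read_camera("scene");crop(S["frame"],315,200,375,260,10,"pics/s21.png");crop(S["frame"],245,140,395,285,4,"pics/s21b.png")
E
```

```text
(no output)
```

View pics/s21.png

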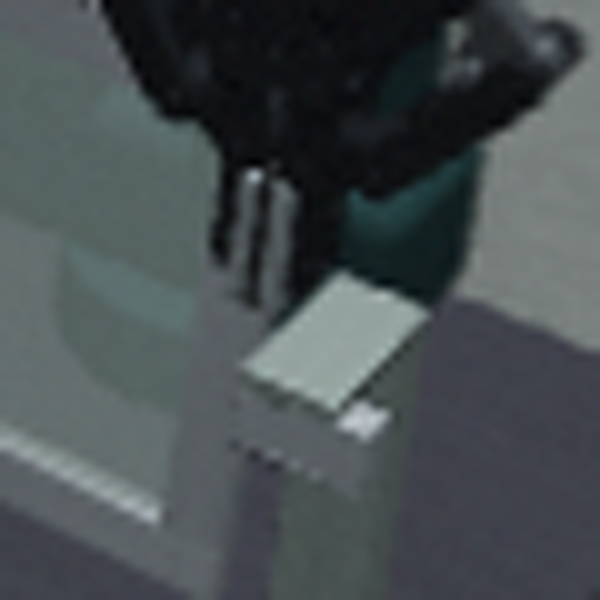

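Emit:
step_arm(series=[[[0.3,0.07,0],0,255],[[1,0.25,0],0,255],[[3,0.75,0],0,255],[[5,1.25,0],0,255],[[5,1.25,2],0,255]])

```text
clock: 22.68
tcp_pos: [0.543, 0.1605, 0.1501]
orientation: [0.0, -0.135, 0.991, -0.006]
wrist_force: [0.6, -0.0, 0.6]
finger_gap: -0.0
```

```bash
python3 - <<'E'
from h import *
S=env.read_camera("scene");crop(S["frame"],315,200,375,260,10,"pics/s22.png");crop(S["frame"],245,140,395,285,4,"pics/s22b.png")
W=env.read_camera("wrist");cv2.imwrite("pics/w22.png",W["frame"][:,:,::-1])
E
```

```text
(no output)
```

View pics/s22.png

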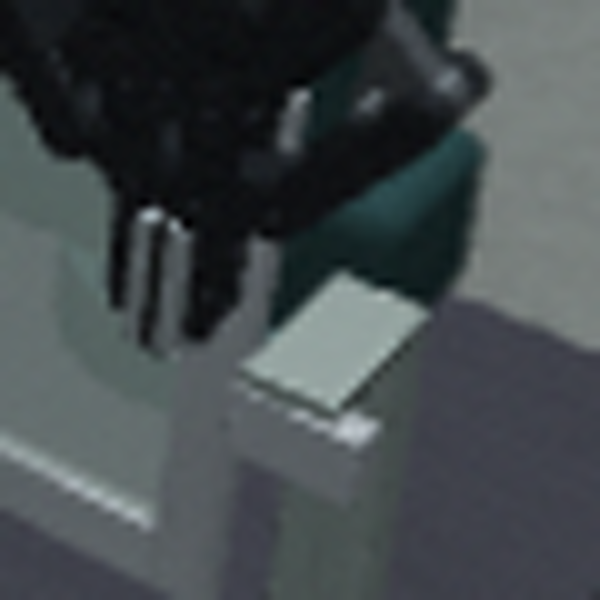

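View pics/w22.png

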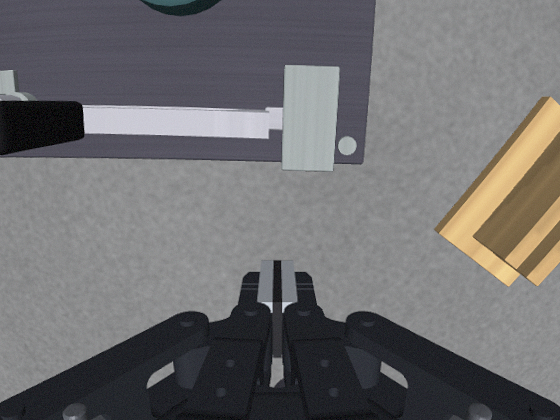

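Emit:
step_arm(series=[[[0,0,-1.9],0,255],[[-2,-0.5,-1.9],0,255],[[-4,-1,-1.9],0,255],[[-4.6,-1.15,-1.9],0,255],[[-4.6,-1.15,-1.9],0,255]])

```text
clock: 23.4
tcp_pos: [0.4983, 0.1492, 0.1341]
orientation: [0.003, -0.135, 0.991, -0.006]
wrist_force: [0.8, 0.4, -0.7]
finger_gap: 0.0002
```

Emit:
step_arm(series=[[[-0.05,-0.01,0],0,255],[[-0.1,-0.02,0],0,255],[[-0.15,-0.04,0],0,255],[[-0.2,-0.05,0],0,255],[[-0.2,-0.05,0],0,255]])

```text
clock: 24.02
tcp_pos: [0.4963, 0.1488, 0.1341]
orientation: [0.003, -0.135, 0.991, -0.006]
wrist_force: [0.5, 0.3, 0.3]
finger_gap: -0.0003
```

```bash
python3 - <<'E'
from h import *
s=env.get_state();print(s["tcp_pos"],s["clock"],s["wrist_force"],s["ft_torque"])
S=env.read_camera("scene");crop(S["frame"],315,200,375,260,10,"pics/s23.png")
E
```

```text
[0.4963462  0.14876215 0.13409098] 24.025 [0.45954708 0.26828398 0.27458121] [-0.00969833 -0.03825244 -0.02859427]
```

View pics/s23.png

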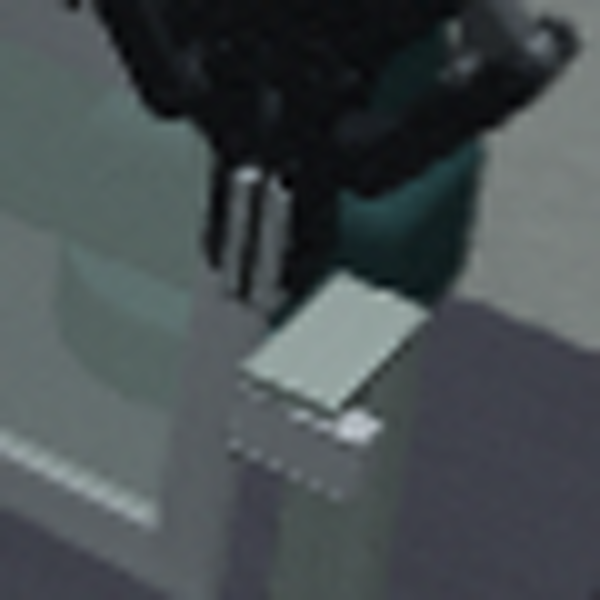

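Emit:
step_arm(series=[[[-0.05,-0.01,0],0,255],[[-0.1,-0.02,0],0,255],[[-0.15,-0.04,0],0,255],[[-0.15,-0.04,0],0,255]])

```text
clock: 24.58
tcp_pos: [0.4948, 0.1484, 0.1342]
orientation: [0.003, -0.135, 0.991, -0.006]
wrist_force: [1.0, 0.2, -0.4]
finger_gap: -0.0
```

Emit:
step_arm(series=[[[-0.05,-0.01,0],0,255],[[-0.1,-0.02,0],0,255],[[-0.15,-0.04,0],0,255],[[-0.15,-0.04,0],0,255]])

```text
clock: 25.08
tcp_pos: [0.4934, 0.148, 0.1342]
orientation: [0.003, -0.135, 0.991, -0.006]
wrist_force: [0.3, -0.0, -0.2]
finger_gap: 0.0
```

Emit:
step_arm(series=[[[-0.03,-0.01,0],0,255],[[-0.06,-0.02,0],0,255],[[-0.1,-0.02,0],0,255],[[-0.1,-0.02,0],0,255]])

```text
clock: 25.58
tcp_pos: [0.4932, 0.1479, 0.1344]
orientation: [0.004, -0.135, 0.991, -0.006]
wrist_force: [4.9, 2.3, -1.8]
finger_gap: 0.0001
```

```bash
python3 - <<'E'
from h import *
s=env.get_state();print(s["tcp_pos"],s["clock"],s["wrist_force"],s["ft_torque"])
S=env.read_camera("scene");crop(S["frame"],315,200,375,260,10,"pics/s24.png")
E
```

```text
[0.49322467 0.1479399  0.13440279] 25.575 [ 4.86181323  2.26454691 -1.77546775] [ 0.28471303 -0.76053086  0.04719569]
```

View pics/s24.png

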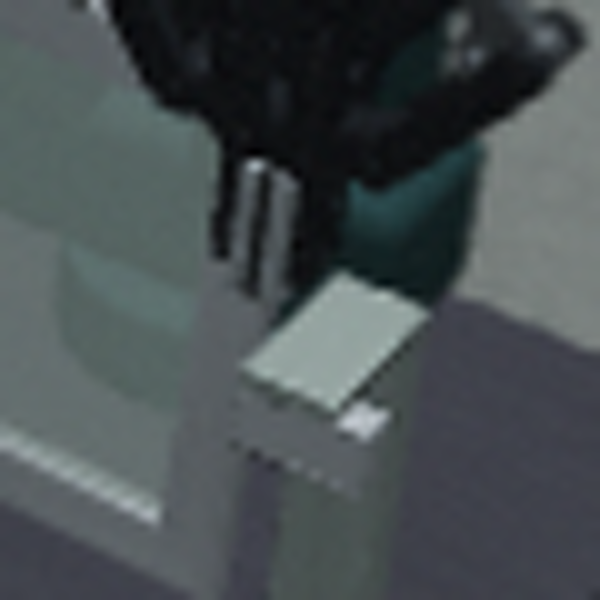

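Firm stop. Now retreat very slowly, watching the lug.

Emit:
step_arm(series=[[[0.02,0.0,0],0,255],[[0.04,0.01,0],0,255],[[0.07,0.01,0],0,255],[[0.1,0.02,0],0,255],[[0.13,0.03,0],0,255]])

```text
clock: 26.25
tcp_pos: [0.4938, 0.1481, 0.1342]
orientation: [0.003, -0.135, 0.991, -0.006]
wrist_force: [-0.4, -0.3, -0.8]
finger_gap: -0.0
```

```bash
python3 - <<'E'
from h import *
s=env.get_state();print(s["tcp_pos"],s["clock"],s["wrist_force"])
S=env.read_camera("scene");crop(S["frame"],315,200,375,260,10,"pics/s25.png")
E
```

```text
[0.49382569 0.14808174 0.13417389] 26.25 [-0.39431121 -0.30643147 -0.82000033]
```

View pics/s25.png

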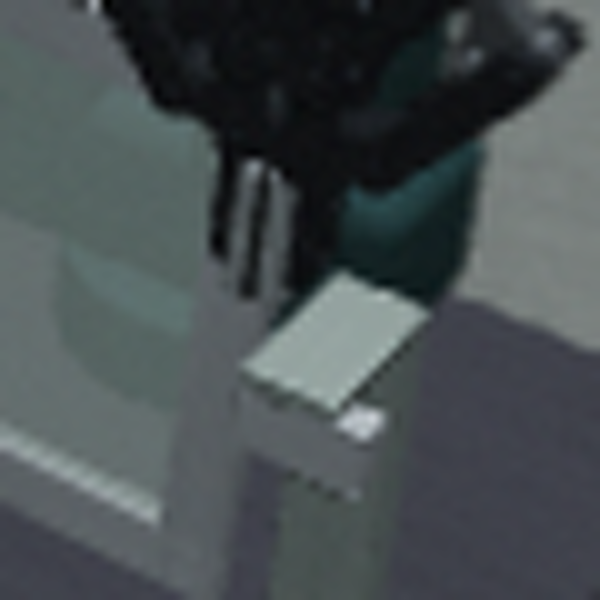

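Emit:
step_arm(series=[[[0.04,0.01,0],0,255],[[0.08,0.02,0],0,255],[[0.14,0.03,0],0,255],[[0.22,0.05,0],0,255],[[0.32,0.08,0],0,255]])

```text
clock: 26.92
tcp_pos: [0.4973, 0.1489, 0.1342]
orientation: [0.003, -0.135, 0.991, -0.006]
wrist_force: [-0.4, -0.2, 0.5]
finger_gap: 0.0002
```

Emit:
step_arm(series=[[[0.4,0.1,0],0,255],[[1,0.25,0],0,255],[[2,0.5,0],0,255],[[4,1,0],0,255],[[5,1.25,0],0,255]])

```text
clock: 27.55
tcp_pos: [0.5487, 0.1617, 0.1341]
orientation: [0.004, -0.135, 0.991, -0.006]
wrist_force: [-0.7, 0.4, 0.2]
finger_gap: 0.0001
```

```bash
python3 - <<'E'
from h import *
s=env.get_state();print(s["tcp_pos"],s["clock"],s["wrist_force"])
S=env.read_camera("scene");crop(S["frame"],315,200,375,260,10,"pics/s26.png")
E
```

```text
[0.54872812 0.16172196 0.13413258] 27.55 [-0.66133742  0.39712093  0.18696162]
```

View pics/s26.png

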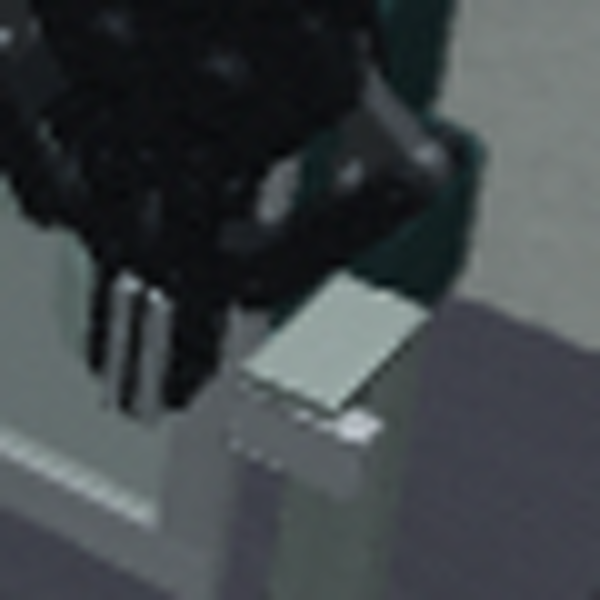

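Emit:
step_arm(series=[[[0,0,4],0,255],[[0,0,9],0,255],[[0,0,14],0,255],[[-3,-0.7,16],0,255],[[-6.5,-1.6,16],0,255]])

```text
clock: 28.22
tcp_pos: [0.485, 0.1458, 0.296]
orientation: [0.006, -0.135, 0.991, -0.006]
wrist_force: [-0.5, -0.8, 0.5]
finger_gap: -0.0001
```

Emit:
step_arm(series=[[[0,0,0],0,255],[[0,0,0],0,255]])

```text
clock: 28.48
tcp_pos: [0.4854, 0.1459, 0.2963]
orientation: [0.007, -0.135, 0.991, -0.006]
wrist_force: [0.3, 0.6, -0.6]
finger_gap: 0.0
```

```bash
python3 - <<'E'
from h import *
import pickle
s=env.get_state();print(s["tcp_pos"],s["clock"])
W=env.read_camera("wrist");cv2.imwrite("pics/w27.png",W["frame"][:,:,::-1]);pickle.dump(W,open("w27.pkl","wb"))
for x in (.098,.194):
    g=np.array([-.247,.969]);P=np.array([.5233,-.0351])+x*g;print(proj(W,[*P,.1]))
E
```

```text
[0.48537868 0.14588751 0.29631855] 28.475
[[188.47058065 170.14730337]]
[[290.08092676 172.19803814]]
```

View pics/w27.png

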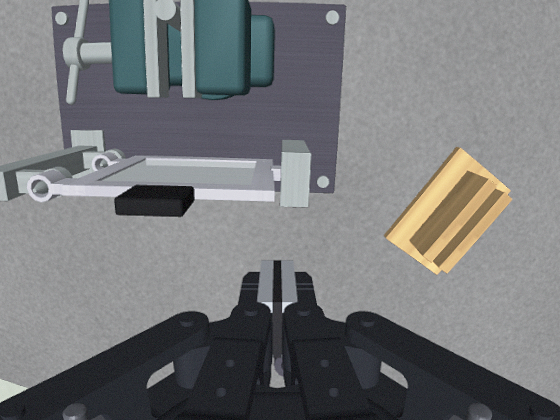

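Emit:
step_arm(series=[[[3,0.7,0],0,255],[[6,1.5,-3],0,255],[[6,1.5,-8],0,255],[[6,1.5,-13],0,255],[[6,1.5,-14.5],0,255]])

```text
clock: 29.15
tcp_pos: [0.5437, 0.1606, 0.1469]
orientation: [0.003, -0.135, 0.991, -0.006]
wrist_force: [-0.3, -0.2, 0.2]
finger_gap: 0.0002
```

Emit:
step_arm(series=[[[0,0,0],0,255],[[0,0,0],0,255]])

```text
clock: 29.4
tcp_pos: [0.545, 0.1608, 0.1485]
orientation: [0.004, -0.135, 0.991, -0.006]
wrist_force: [-0.9, 1.3, 0.5]
finger_gap: 0.0001
```

```bash
python3 - <<'E'
from h import *
import pickle
s=env.get_state();print(s["tcp_pos"],s["clock"])
W=env.read_camera("wrist");pickle.dump(W,open("w28.pkl","wb"))
crop(W["frame"],180,40,380,190,4,"pics/w28.png")
T=W["camera_from_world"];o=-T[:3,:3].T@T[:3,3];print("cam",o,"nadir",proj(W,[o[0],o[1],0.1]))
E
```

```text
[0.54501195 0.16080502 0.14849304] 29.4
cam [0.47442293 0.1428539  0.29193339] nadir [[281.73887485 101.73429679]]
```

View pics/w28.png

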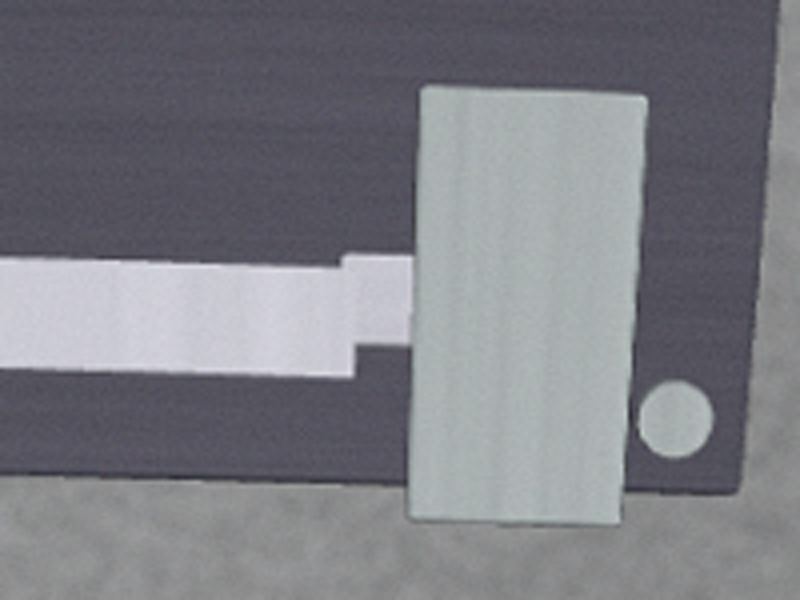

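```bash
python3 - <<'E'
from h import *
import pickle
W=pickle.load(open("w28.pkl","rb"))
f=lambda u,v:((u+.5)/4-.5+180,(v+.5)/4-.5+40)
n=np.array([.969,.247,0])
a=onz(W,f(422,87),.114);b=onz(W,f(410,519),.114);a2=onz(W,f(647,97),.114);b2=onz(W,f(621,523),.114)
n=(b-a)+(b2-a2);n[2]=0;n/=np.linalg.norm(n);g=np.array([-n[1],n[0],0])
print("n",n,"yaw",np.arctan2(n[1],n[0]),"roof len",np.linalg.norm(b-a)*1e3,np.linalg.norm(a2-a)*1e3)
for zr in (.112,.114,.116):
  for zl in (.096,.1):
    e=onz(W,f(410,519),zr)@n;lo=onz(W,f(395,345),zl)@n;li=onz(W,f(395,254),zl)@n
    print(zr,zl,"edge-lugcentre",np.round((e-(lo+li)/2)*1e3,2),"lugw",np.round((lo-li)*1e3,2))
# panel top yaw
p=[onz(W,f(u,v),.182) for u,v in ((0,257),(340,267),(0,367),(352,377))]
for q,r in ((p[0],p[1]),(p[2],p[3])):d=r-q;print("panel yaw-roof",np.arctan2(d[1],d[0])-np.pi/2-np.arctan2(n[1],n[0]))
E
```

```text
n [0.96975137 0.24409483 0.        ] yaw 0.24658618070985733 roof len 50.235093230291504 25.840621567159022
0.112 0.096 edge-lugcentre 25.95 lugw 11.6
0.112 0.1 edge-lugcentre 26.08 lugw 11.36
0.114 0.096 edge-lugcentre 25.59 lugw 11.6
0.114 0.1 edge-lugcentre 25.72 lugw 11.36
0.116 0.096 edge-lugcentre 25.23 lugw 11.6
0.116 0.1 edge-lugcentre 25.36 lugw 11.36
panel yaw-roof -0.013996107064098429
panel yaw-roof -0.010067207409640677
```

Emit:
step_arm(series=[[[0,0,-1.5],0,255],[[-2,-0.5,-1.5],0,255],[[-4,-1,-1.5],0,255],[[-4.8,-1.2,-1.5],0,255],[[-4.8,-1.2,-1.5],0,255]])

```text
clock: 30.08
tcp_pos: [0.4974, 0.1489, 0.1342]
orientation: [0.005, -0.135, 0.991, -0.006]
wrist_force: [0.5, 0.4, 0.3]
finger_gap: 0.0
```

Emit:
step_arm(series=[[[-0.1,-0.02,0],0,255],[[-0.2,-0.05,0],0,255],[[-0.3,-0.07,0],0,255],[[-0.4,-0.1,0],0,255],[[-0.4,-0.1,0],0,255]])

```text
clock: 30.7
tcp_pos: [0.4936, 0.1479, 0.1342]
orientation: [0.005, -0.135, 0.991, -0.006]
wrist_force: [0.6, -0.0, -0.2]
finger_gap: -0.0001
```

Emit:
step_arm(series=[[[-0.05,-0.01,0],0,255],[[-0.1,-0.02,0],0,255],[[-0.15,-0.04,0],0,255],[[-0.15,-0.04,0],0,255],[[-0.15,-0.04,0],0,255]])

```text
clock: 31.32
tcp_pos: [0.4934, 0.1478, 0.1346]
orientation: [0.006, -0.135, 0.991, -0.006]
wrist_force: [4.9, 1.5, -1.3]
finger_gap: -0.0001
```

Emit:
step_arm(series=[[[-0.1,-0.02,0],0,255],[[-0.1,-0.02,0],0,255],[[-0.1,-0.02,0],0,255],[[-0.1,-0.02,0],0,255],[[-0.1,-0.02,0],0,255]])

```text
clock: 31.95
tcp_pos: [0.4935, 0.1478, 0.135]
orientation: [0.008, -0.135, 0.991, -0.006]
wrist_force: [5.3, 0.8, -1.9]
finger_gap: -0.0001
```

Emit:
step_arm(series=[[[-0.1,-0.02,0],0,255],[[-0.1,-0.02,0],0,255],[[-0.1,-0.02,0],0,255],[[-0.1,-0.02,0],0,255],[[-0.1,-0.02,0],0,255]])

```text
clock: 32.58
tcp_pos: [0.4935, 0.1478, 0.1354]
orientation: [0.009, -0.135, 0.991, -0.005]
wrist_force: [4.7, 1.5, -0.9]
finger_gap: -0.0001
```

```bash
python3 - <<'E'
from h import *
s=env.get_state();print(s["tcp_pos"],s["clock"],s["wrist_force"],s["ft_torque"])
W=env.read_camera("wrist");crop(W["frame"],180,100,380,250,4,"pics/w29.png")
E
```

```text
[0.49351457 0.14784987 0.13535657] 32.575 [ 4.70237791  1.45447361 -0.92536312] [ 0.22792639 -0.81311439 -0.01184707]
```

View pics/w29.png

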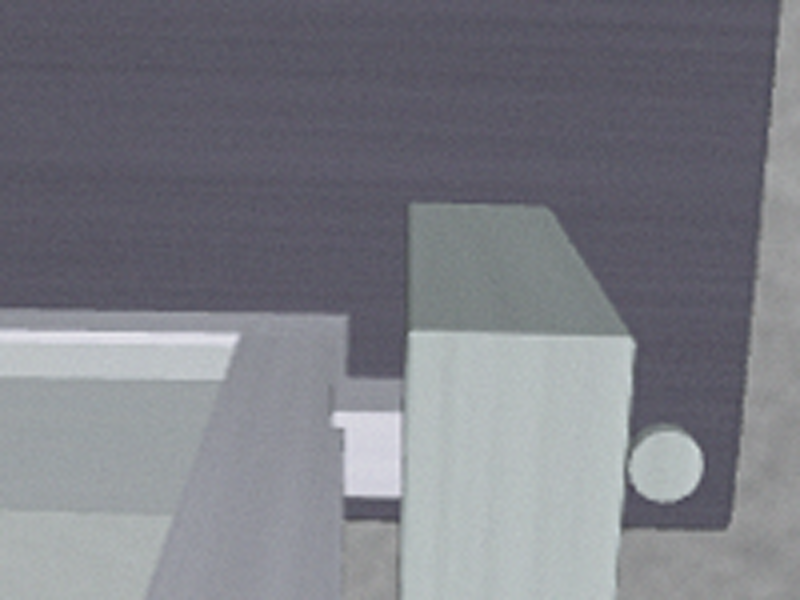

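Emit:
step_arm(series=[[[-0.05,-0.01,0],0,255],[[-0.05,-0.01,0],0,255],[[-0.05,-0.01,0],0,255],[[-0.04,-0.01,0],0,255],[[-0.03,-0.01,0],0,255]])

```text
clock: 33.25
tcp_pos: [0.4935, 0.1478, 0.1355]
orientation: [0.009, -0.135, 0.991, -0.005]
wrist_force: [4.2, 1.7, 0.7]
finger_gap: 0.0003
```

Emit:
step_arm(series=[[[-0.02,0,0],0,255],[[-0.01,0,0],0,255],[[0,0,0],0,255],[[0.01,0,0],0,255],[[0.02,0,0],0,255]])

```text
clock: 33.88
tcp_pos: [0.4936, 0.1478, 0.1355]
orientation: [0.009, -0.135, 0.991, -0.005]
wrist_force: [4.2, 1.8, -0.2]
finger_gap: 0.0
```

Emit:
step_arm(series=[[[0.01,0,0],0,255],[[0.02,0,0],0,255],[[0.03,0.01,0],0,255],[[0.04,0.01,0],0,255],[[0.05,0.01,0],0,255]])

```text
clock: 34.5
tcp_pos: [0.4937, 0.1479, 0.1355]
orientation: [0.008, -0.135, 0.991, -0.005]
wrist_force: [2.0, 0.4, -0.8]
finger_gap: 0.0001
```

Emit:
step_arm(series=[[[0.02,0,0],0,255],[[0.04,0.01,0],0,255],[[0.06,0.01,0],0,255],[[0.08,0.02,0],0,255],[[0.1,0.03,0],0,255]])

```text
clock: 35.12
tcp_pos: [0.4942, 0.1481, 0.1352]
orientation: [0.008, -0.135, 0.991, -0.005]
wrist_force: [-0.3, -0.2, 0.5]
finger_gap: 0.0002
```

Emit:
step_arm(series=[[[0.03,0,0],0,255],[[0.06,0.01,0],0,255],[[0.1,0.02,0],0,255],[[0.15,0.03,0],0,255],[[0.2,0.05,0],0,255]])

```text
clock: 35.75
tcp_pos: [0.4962, 0.1486, 0.1352]
orientation: [0.008, -0.135, 0.991, -0.005]
wrist_force: [0.6, 0.0, -1.1]
finger_gap: 0.0001
```

```bash
python3 - <<'E'
from h import *
s=env.get_state();print(s["tcp_pos"],s["clock"],s["wrist_force"],s["ft_torque"])
S=env.read_camera("scene");crop(S["frame"],315,200,375,260,10,"pics/s30.png")
E
```

```text
[0.49622339 0.14855431 0.13518619] 35.75 [ 0.62897783  0.01485538 -1.09656478] [0.03658282 0.02054179 0.0218812 ]
```

View pics/s30.png

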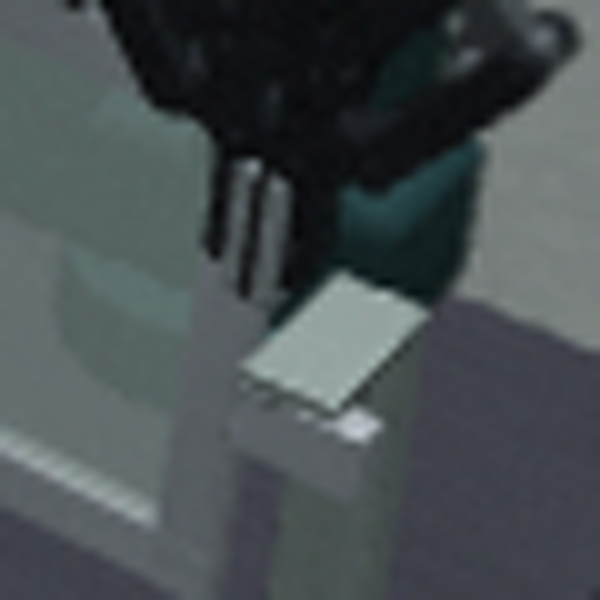

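Emit:
step_arm(series=[[[1,0.25,0],0,255],[[4,1,0],0,255],[[5,1.25,4],0,255],[[5,1.25,10],0,255],[[5,1.25,16.5],0,200]])

```text
clock: 36.42
tcp_pos: [0.5468, 0.1612, 0.2988]
orientation: [0.008, -0.135, 0.991, -0.005]
wrist_force: [1.1, -0.2, 0.3]
finger_gap: 0.0172
```

Emit:
step_arm(series=[[[-1,-2,0],0.17,170],[[-2,-4,0],0.34,150],[[-3,-6,0],0.51,120],[[-4.4,-8,0],0.68,120],[[-4.8,-10.5,0],0.85,120]])

```text
clock: 37.05
tcp_pos: [0.4987, 0.0558, 0.2991]
orientation: [0.009, -0.534, 0.845, -0.002]
wrist_force: [-0.0, 0.3, -0.8]
finger_gap: 0.045
```

Emit:
step_arm(series=[[[0,0,0],0.17,120],[[0,0,0],0.34,120],[[0,0,0],0.51,120],[[0,0,0],0.68,120],[[0,0,0],0.7,120]])

```text
clock: 37.67
tcp_pos: [0.4993, 0.0557, 0.2992]
orientation: [-0.01, 0.791, -0.611, -0.001]
wrist_force: [-0.3, 0.1, 0.3]
finger_gap: 0.0452
```

```bash
python3 - <<'E'
from h import *
s=env.get_state();q=s["orientation"];print(s["tcp_pos"],q,2*np.arctan(q[2]/q[1])+np.pi,s["clock"],s["finger_gap"])
W=env.read_camera("wrist");cv2.imwrite("pics/w31.png",W["frame"][:,:,::-1])
E
```

```text
[0.49933164 0.05573751 0.29917131] [-0.00963993  0.79134111 -0.61129762 -0.00123959] 1.8261212762387926 37.675 0.045187712654322525
```

View pics/w31.png

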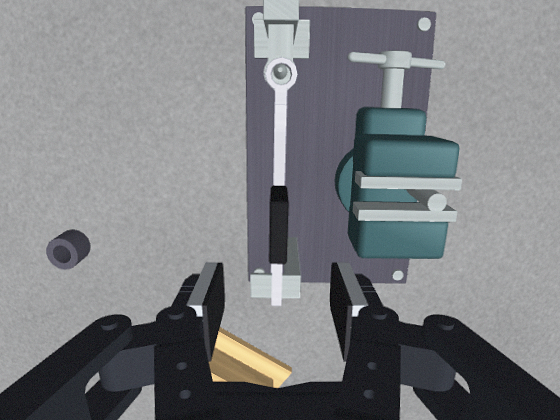

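Emit:
step_arm(series=[[[0,0,-3],0,120],[[0,0,-6],0,120],[[0,0,-9],0,120],[[0,0,-11],0,120],[[0,0,-11],0,150]])

```text
clock: 38.35
tcp_pos: [0.4982, 0.0559, 0.1877]
orientation: [-0.009, 0.791, -0.612, -0.003]
wrist_force: [-0.7, 0.1, 0.4]
finger_gap: 0.0352
```

Emit:
step_arm(series=[[[0,0,0],0,170],[[0,0,0],0,200],[[0,0,0],0,255],[[0,0,0],0,255],[[0,0,0],0,255]], newtons=25)

```text
clock: 38.98
tcp_pos: [0.4989, 0.0559, 0.1887]
orientation: [-0.009, 0.791, -0.612, -0.002]
wrist_force: [0.3, 0.4, 5.7]
finger_gap: 0.0121
```

```bash
python3 - <<'E'
from h import *
s=env.get_state();q=s["orientation"];print(s["tcp_pos"],q,s["clock"],s["finger_gap"],s["wrist_force"],s["ft_torque"])
W=env.read_camera("wrist");crop(W["frame"],180,0,380,150,4,"pics/w32.png")
S=env.read_camera("scene");crop(S["frame"],315,200,375,260,10,"pics/s32.png")
E
```

```text
[0.4989145  0.05593058 0.18866427] [-0.00933578  0.79055705 -0.61231449 -0.00183155] 38.975 0.012051359722503194 [0.27806691 0.38352318 5.68429989] [ 0.11669581  0.07429164 -0.09877663]
```

View pics/s32.png

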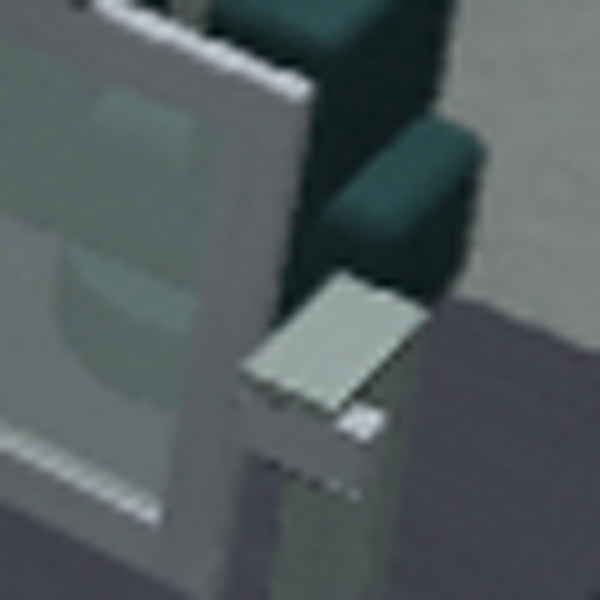

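Emit:
step_arm(series=[[[0,0,0.15],0,255],[[0,0,0.3],0,255],[[-0.1,-0.02,0.3],0.005,255],[[-0.2,-0.05,0.3],0.01,255],[[-0.2,-0.05,0.3],0.01,255]], newtons=40)

```text
clock: 39.7
tcp_pos: [0.4981, 0.0556, 0.1911]
orientation: [-0.01, 0.793, -0.609, -0.001]
wrist_force: [6.8, 0.9, -11.0]
finger_gap: 0.0115
```

```bash
python3 - <<'E'
from h import *
s=env.get_state();q=s["orientation"];print(s["tcp_pos"],q,s["clock"],s["finger_gap"],s["wrist_force"],s["ft_torque"])
E
```

```text
[0.49808279 0.05562389 0.19113848] [-0.01024107  0.79340458 -0.60860677 -0.00144558] 39.7 0.011467772296888846 [  6.81853716   0.87441709 -11.04605747] [ 0.24902539 -1.57307534 -0.52951788]
```

Emit:
step_arm(series=[[[-0.1,-0.02,-0.1],0,255],[[-0.1,-0.02,-0.2],0,255],[[-0.1,-0.02,-0.3],0,255],[[-0.1,-0.02,-0.3],0,255]])

```text
clock: 40.2
tcp_pos: [0.4982, 0.0555, 0.1892]
orientation: [-0.011, 0.793, -0.609, -0.0]
wrist_force: [3.7, 1.8, 5.2]
finger_gap: 0.0115
```

Emit:
step_arm(series=[[[-0.08,-0.02,0],0,255],[[-0.08,-0.02,0],0,210],[[-0.08,-0.02,0],0,205],[[-0.08,-0.02,0],0,200],[[-0.08,-0.02,0],0,190]], newtons=20)

```text
clock: 40.83
tcp_pos: [0.4967, 0.0553, 0.1888]
orientation: [-0.011, 0.793, -0.609, -0.001]
wrist_force: [-0.9, -0.2, 0.9]
finger_gap: 0.0216
```

```bash
python3 - <<'E'
from h import *
s=env.get_state();q=s["orientation"];print(s["tcp_pos"],q,s["clock"],s["finger_gap"],s["wrist_force"],s["ft_torque"])
W=env.read_camera("wrist");cv2.imwrite("pics/w33.png",W["frame"][:,:,::-1])
S=env.read_camera("scene");crop(S["frame"],315,200,375,260,10,"pics/s33.png")
E
```

```text
[0.49670435 0.05531162 0.18884681] [-0.01077168  0.79343672 -0.60855675 -0.00090356] 40.825 0.021600166927836763 [-0.93938388 -0.2418201   0.85387708] [-0.0685345  -0.00244202  0.00389599]
```

View pics/s33.png

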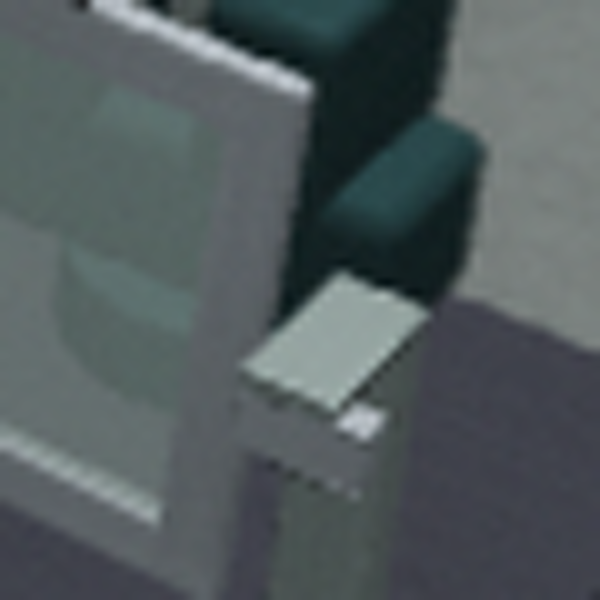

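View pics/w33.png

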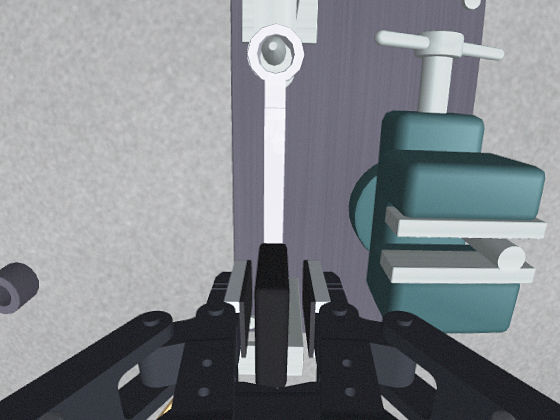

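Emit:
step_arm(series=[[[0,0,0],0,180],[[0,0,0],0,160],[[0,0,0],0,140],[[0,0,0],0,120],[[0,0,0],0,120]])

```text
clock: 41.55
tcp_pos: [0.497, 0.0553, 0.189]
orientation: [-0.011, 0.793, -0.609, -0.001]
wrist_force: [-0.6, -0.1, -0.3]
finger_gap: 0.0451
```

```bash
python3 - <<'E'
from h import *
s=env.get_state();print(s["clock"],s["finger_gap"],s["wrist_force"])
S=env.read_camera("scene");crop(S["frame"],315,200,375,260,10,"pics/s34.png")
E
```

```text
41.55 0.045065410183651185 [-0.60061995 -0.05459885 -0.30053076]
```

View pics/s34.png

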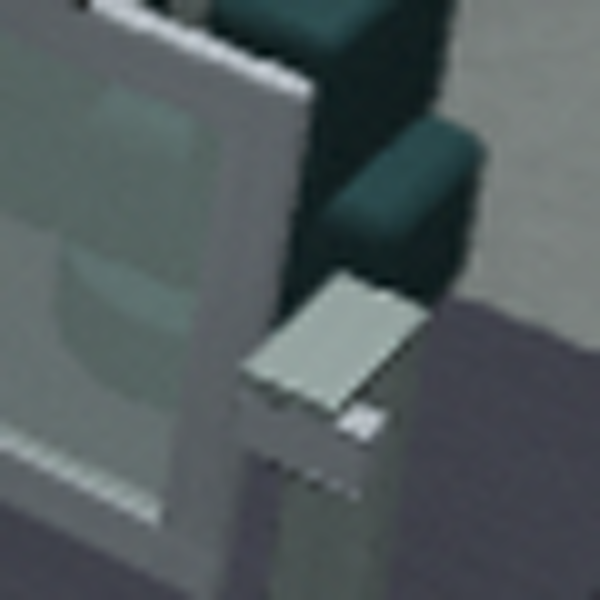

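Emit:
step_arm(series=[[[0,0,1],0,120],[[0,0,3],0,120],[[0,0,6],0,120],[[0,0,10],0,120],[[0,0,13],0,120]])

```text
clock: 42.22
tcp_pos: [0.4973, 0.0553, 0.3215]
orientation: [-0.012, 0.793, -0.609, 0.0]
wrist_force: [-0.1, -0.0, 0.4]
finger_gap: 0.0451
```

Emit:
step_arm(series=[[[0,0,1],0,120],[[0,0,1],0,120]])

```text
clock: 42.48
tcp_pos: [0.4977, 0.0553, 0.3321]
orientation: [-0.012, 0.793, -0.609, 0.001]
wrist_force: [-0.1, 0.2, 0.2]
finger_gap: 0.045
```

```bash
python3 - <<'E'
from h import *
s=env.get_state();print(s["tcp_pos"],s["clock"],s["wrist_force"])
S=env.read_camera("scene");crop(S["frame"],315,200,375,260,10,"pics/s35.png");cv2.imwrite("pics/s35f.png",S["frame"][:,:,::-1]);crop(S["frame"],245,140,395,285,4,"pics/s35b.png")
W=env.read_camera("wrist");crop(W["frame"],200,20,400,170,4,"pics/w35.png")
E
```

```text
[0.49765067 0.05530483 0.33208904] 42.475 [-0.13917236  0.16147581  0.22246696]
```

View pics/s35.png

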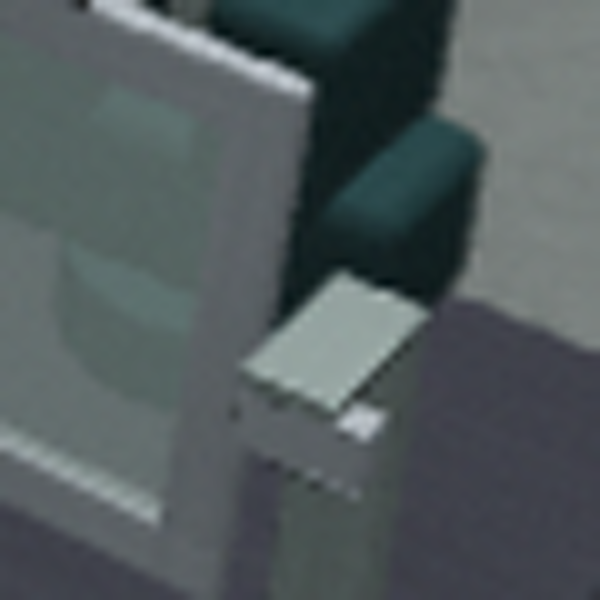

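View pics/s35b.png

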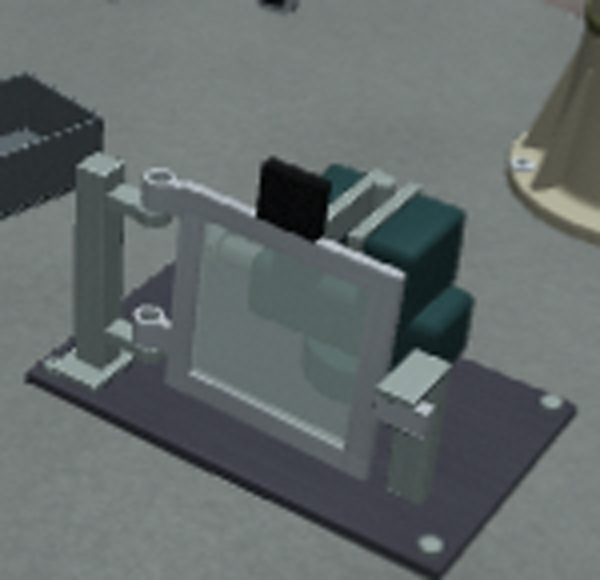

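View pics/s35f.png

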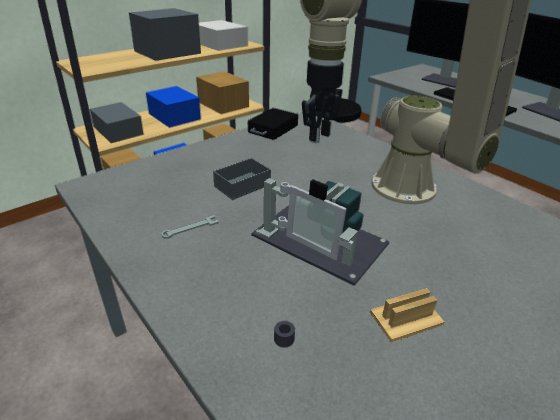

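The guard stays put in the shut position: lug at crop (362,420), the same place as when it was pressed against the stop. It sits under the roof, with both eyes seated on the pins and the robot clear. The bin, wrench and collar haven't moved.

```bash
python3 - <<'E'
from workcell import env
print(env.hand_in(), env.get_state()["clock"])
E
```

```text
the job is handed in; nothing more can be done
the job is handed in; nothing more can be done
```

I hung the spark guard on both hinge pins, swung out about 1.3 rad from shut. I then swung it closed until the lug met the keeper pillar under its roof, released it, and handed in at about 42.5 s.

**Seating:** When I lowered the guard, the vertical wrist force went from about -4.5 N to about +6 N within about 1 mm of the expected seated height. The wrist picture showed the upper pin standing inside its eye. At the end I lifted the guard about 2–3 mm while it was gripped and lowered it again. The force showed contact again, and the last scene picture shows both eyes on their brackets.

**Shutting:** After the first release and the two pushes that followed, the guard eased back about 1–3 mm each time. In a wrist picture the lug measured about 1.3 mm from the keeper point, give or take 1 mm. I regripped it, lifted it slightly, pressed it shut and set it down again. After that it stayed where it was.

**Last checks:** With the gripper well clear, the lug is at the same pixels as when it was pressed against the stop. I did not repeat the gap measurement in the final position, so contact with the keeper rests on that picture match. In the last scene picture the bin, wrench and collar look unmoved. The contact forces I read while pressing and lifting peaked at about 13 N.

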